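# Set out the coffee corner from the turntable

### The job

Turn the turntable by its black knob until the amber tumbler stands at the front, by the yellow mark, then carry it to the middle of the amber coaster; after that turn the green tumbler to the front in the same way and carry it to the middle of the green coaster. Also set the tamper in the middle of the red mat and the sugar jar in the middle of the cork pad, whenever it suits. Leave all four standing upright, and never tip one over on the way.

Things in the scene. Friction and masses are not known exactly. Their poses are not given: they have to be found in the camera images.
- amber_center (a point): Centre (half-way up) of the amber glass tumbler, round, 58 mm wide, 85 mm tall, open at the top, wall 6 mm, about 140 g; its z axis points up. It starts on the turntable disc, about 62 mm from the axis, to one side.
- green_center (a point): Centre (half-way up) of the green glass tumbler, same shape, size and mass, on the opposite side of the turntable.
- tamper_center (a point): Centre (half-way up) of the dark wooden tamper, about 350 g, 92 mm tall, standing on a round foot 58 mm wide and 22 mm high; above a 24 mm waist (30 to 40 mm up) its round handle is 34 mm wide from 55 to 85 mm above its underside; z axis up.
- jar_center (a point): Centre (half-way up) of the sugar jar: clear round glass, white inside, about 320 g, 58 mm wide up to 78 mm, steel cap 54 mm wide above, 100 mm tall in all, cap fixed; z axis up.
- amber_coaster: Amber (orange) round coaster, 90 mm wide, 5 mm thick, fixed; origin at the centre of its underside, on the worktop.
- green_coaster: Green round coaster, 90 mm wide, 5 mm thick, fixed; origin at the centre of its underside.
- mat: Red square tamping mat, 90 x 90 mm, 5 mm thick, fixed, with a dark red round spot in its middle; origin at the centre of its underside.
- cork_pad: Brown cork pad, square, 90 x 90 mm, 5 mm thick, fixed, with a dark brown round spot in its middle; origin at the centre of its underside.
- knob (a point): Centre (half-way up) of the turntable's black upright post, round, 18 mm wide, 55 mm tall, standing on the disc 95 mm from the turntable's axis; grip or hook it and lead it round. The steel disc is 230 mm wide, its top 30 mm above the worktop; it turns freely about the vertical, either way without a stop, and stays where it is left.
- pick_spot (a point): The front place on the disc's top (30 mm above the worktop), which does not turn with the disc: a tumbler is at the front when it stands over this point, within 18 mm. Its x axis points level to the turntable's axis, 62 mm away; along -x from here lies the yellow mark, a 30 mm wide tab sticking out from the fixed foot under the disc on the side facing the robot. At the start the knob is within 0.25 rad of the front and the tumblers stand left and right.
Things that resemble listed ones, but are neither listed nor needed, are in the scene too. Leave any purple look-alike of the part that bears amber_center alone. Of the things that look like the part that bears green_center, the smaller one is meant.

How it is judged:
By the outcome, as a careful person would: the job done as asked, in the order asked, and still so for the second after the job is handed in, with the robot touching nothing.
It also fails if it takes over 122 s, if anything falls off the work surface, if the arm or the gripper's body presses on something with over 40 N, if the wrist force passes 120 N, or if a joint passes its speed limit or range.

### The arm

A 6-joint arm with a two-finger parallel gripper is mounted at the origin on the work surface. World frame = base frame: x ahead of the robot, y to its left, z up, the work surface at z = 0. Lengths are in m, angles in rad, forces in N, time in s.
With the tool pointing down it reaches from about 0.35 to 0.775 m from the base axis. Payload 7.3 kg.
Tool frame: the origin (TCP) lies on the centre line of the jaws, within the pads' length; the fingertips stand 14 mm ahead of it and the grasp point (between the pads) lies 5 mm behind it; z points along the fingers, y is the direction in which the jaws open and shut (so a half turn about z gives the same grasp; the last joint's range is limited). The gripper opens to 92 mm and grips with 3 to 60 N. Pads are 19 mm wide; open, the fingers measure 130 mm over their backs; the gripper's body (75 mm by 190 mm) begins 47 mm behind the grasp point.
Start: joints at [0.955, 0.342, 1.524, -0, 1.275, -0.146], TCP at [0.238, 0.468, 0.241] pointing down, gripper open.
Joint ranges: [-2.53, 2.53], [-0.77, 2.02], [0.04, 2.7], [-1, 4.14], [0.28, 2.66], [-3.11, 3.11]. Speed limits (rad/s): [2.57, 2.57, 3.14, 3.14, 3.14, 3.14].

### API

Orientations are given as [roll, pitch, yaw] about the fixed x, y, z axes, in that order (R = Rz(yaw) Ry(pitch) Rx(roll)).
In Python, from cell import telemetry, cams, robot gives the robot as it stands.
- The arm moves only by the tool servo_tool, never from a script. Its argument "targets" is text: rows parted by semicolons, each of 4 numbers parted by spaces: the shift along the tool's x, y, z in mm, then the turn about the tool's z in rad. In form: x y z yaw; .... A call has 1 to 20 rows; each row shifts and turns the pose as measured when the row begins, along the tool's axes as they then stand; what a row does not reach is not made up. A row lasts 1/8 s, in which the tool goes at most 62.5 mm and 10.7 degrees, less where a joint would pass 70% of its speed; a pose out of reach is approached as far as the arm can. A call with a gripper value outside its range is refused whole. "hand" is the opening, from 0 (shut) to 1 (fully open), set as the call begins (left out, the last holds). The fingers move at their own pace and stop on an object; "squeeze" is the grip in N (left out, the last holds). Time passes only in rows, so rows that do not move let the fingers close. It gives the time, the measured TCP pose, the force and the opening at its end, in the units of the state.
- telemetry.observe(): the state, without advancing time (a new reading comes with each control period).
- cams.read_camera(name): name is "side" or "top"; returns a dict with "color" (400x640x3 uint8, red, green, blue), "K" (3x3 intrinsics, pixels), "R" (3x3) and "t" (3): a world point X has camera coordinates R X + t. Camera axes: x right, y down, z forward; pixel columns grow to the right and rows downward; lengths in m; the calibration is good to about 2 mm. A picture is of the moment at which its call begins. There is no depth.
- robot.hand_in(): hands the job in, once; it reports no verdict.
Trained networks look in a picture, given as the dict that the camera call returned (one of the last four; its "shot" number tells which), for a name from the list of things; names that differ only in an ending like _2 or _b are one class to them, and where a whole thing is asked for, a point or a joint stands for the part that bears it (a point fixed in the world has none). Each returns a list of dicts, best first, with "score" (0 to 1); they miss things now and then, are a little off and sometimes report something else, mostly with a low value. They report only what shows in the picture. A call takes as long as a camera call. They do not tell look-alikes from the thing itself.
- cams.cut_out(picture, query): "region" (400x640 bool, what is visible of it) and "extent" ([centre column, centre row, width, height] in pixels, round what is visible of it).
The state is a dict: "time": time; "qpos": joint angles; "qvel": joint speeds; "joint_efforts": joint torques, N m; "tool_pos": TCP position; "tool_rot": TCP orientation; "contact_force": force on the tool from outside, world axes, zero at the start; "torque": the same for the moment, N m; "opening": finger opening in m.
Only numpy, scipy, OpenCV 4.12 (cv2) and the standard library are available. Lean on these libraries where they do the work, as an engineer would, in place of code of your own. Each camera call takes 0.05 s, during which the arm holds its last target.

## Working session

There is one attempt and no reset: what is moved stays moved. The work goes in short steps, Python scripts to look and compute and a tool call to move; the robot and the scene stay as the last step left them, time stands still between calls to the robot, and variables do not carry over. Pictures are saved under pics/ and viewed, and the job is handed in when it is done.

Besides the shell and the picture viewer there is one more tool, called after "Request:" in YAML: its name, and indented under it one key for each argument. servo_tool: Moves the arm, as the interface text tells. Its arguments: {"type":"object","properties":{"targets":{"type":"string"},"hand":{"type":"number"},"squeeze":{"type":"number"}},"required":["targets"]}

```bash
ls; mkdir -p pics
python3 - <<'E'
from cell import telemetry,cams,robot
import cv2,numpy as np
s=telemetry.observe(); print(s)
for n in("side","top"):
    p=cams.read_camera(n); cv2.imwrite(f"pics/{n}0.png",p["color"][:,:,::-1])
    print(n,p["K"],p["R"],p["t"],p["shot"])
    for q in ["amber_center","green_center","tamper_center","jar_center","amber_coaster","green_coaster","mat","cork_pad","knob"]:
        print(q,[(round(d["score"],2),np.round(d["extent"]).tolist()) for d in cams.cut_out(p,q)])
E
```

```text
pics
{'time': 0.0, 'qpos': array([ 9.54984732e-01,  3.42728653e-01,  1.52501880e+00,  1.35606977e-05,
        1.27538431e+00, -1.46016235e-01]), 'qvel': array([-0.00076173,  0.00141243, -0.00116807,  0.00169032, -0.00026655,
       -0.00208746]), 'joint_efforts': array([ 2.37043561e-03, -4.31246209e+01, -2.44228417e+01,  7.20440643e-02,
        5.58807410e-02, -1.31952056e-04]), 'tool_pos': array([0.23743069, 0.46781486, 0.24004124]), 'tool_rot': array([-3.14007181e+00, -2.36766554e-04,  2.67179316e+00]), 'contact_force': array([-0.39075474, -0.37541818, -0.32052494]), 'torque': array([ 0.03988541, -0.0008645 ,  0.02552199]), 'opening': 0.09181846662150231}
side [[425.09870069   0.         321.6483371 ]
 [  0.         425.09870069 200.70865155]
 [  0.           0.           1.        ]] [[ 0.70962154 -0.70422151  0.02256832]
 [-0.32691375 -0.35745684 -0.87484399]
 [ 0.62415116  0.61343025 -0.48387877]] [-0.28941348  0.24039075  0.99373699] 1
amber_center [(0.92, [278.0, 179.0, 22.0, 28.0]), (0.78, [243.0, 172.0, 19.0, 30.0])]
green_center [(0.94, [313.0, 176.0, 14.0, 30.0]), (0.57, [
[... 514 characters left out ...]
 0.00544361]
 [-0.98919132 -0.0183083  -0.14548311]
 [ 0.14555781 -0.00280906 -0.98934576]] [0.05785778 0.49789005 1.2922287 ] 2
amber_center [(0.95, [251.0, 198.0, 24.0, 21.0]), (0.8, [188.0, 196.0, 28.0, 20.0]), (0.64, [357.0, 160.0, 33.0, 24.0]), (0.32, [262.0, 182.0, 74.0, 80.0])]
green_center [(0.84, [274.0, 161.0, 24.0, 26.0]), (0.8, [167.0, 234.0, 38.0, 29.0])]
tamper_center [(0.61, [436.0, 206.0, 27.0, 19.0])]
jar_center [(0.91, [344.0, 206.0, 24.0, 24.0])]
amber_coaster [(0.69, [401.0, 159.0, 32.0, 28.0])]
green_coaster [(0.73, [389.0, 204.0, 32.0, 30.0])]
mat [(0.55, [356.0, 159.0, 33.0, 27.0])]
cork_pad [(0.67, [446.0, 171.0, 30.0, 31.0])]
knob [(0.84, [263.0, 183.0, 80.0, 75.0])]
```

Run:
```python
import cv2
a=cv2.imread("pics/top0.png")[100:300,120:500]; cv2.imwrite("pics/top0c.png",cv2.resize(a,None,fx=2.1,fy=2.1,interpolation=cv2.INTER_CUBIC))
a=cv2.imread("pics/side0.png")[130:310,190:500]; cv2.imwrite("pics/side0c.png",cv2.resize(a,None,fx=2.5,fy=2.5,interpolation=cv2.INTER_CUBIC))
```

```text
(no output)
```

View pics/top0c.png

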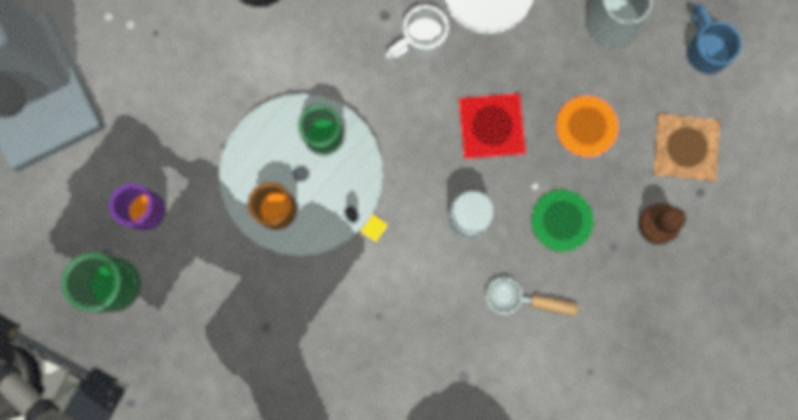

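View pics/side0c.png

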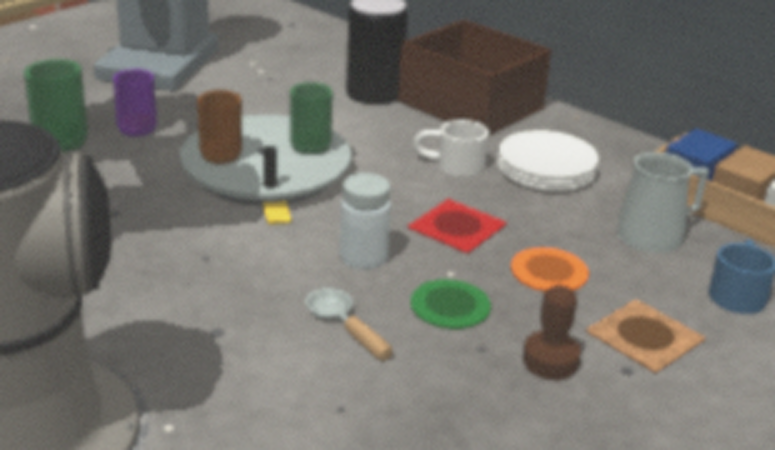

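View pics/top0.png

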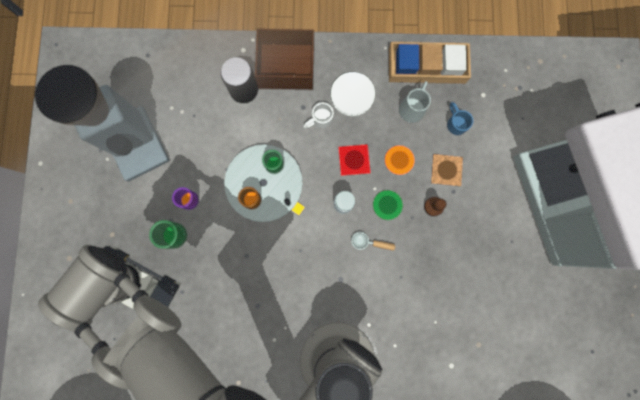

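I see two amber candidates: the amber tumbler on the disc at top (251,198), and the purple one at (188,196), which I'll leave alone. For green, the smaller tumbler is on the disc at (274,161) and the bigger look-alike stands off the disc at (167,234). The ones on the disc are meant. Next I'll localise everything.

```bash
cat > h.py <<'E'
from cell import telemetry,cams,robot
import cv2,numpy as np
from scipy.optimize import least_squares
def proj(p,X):
    c=np.asarray(X)@p["R"].T+p["t"]; u=c@p["K"].T; return u[:,:2]/u[:,2:]
def ring(r,z,n=48):
    a=np.linspace(0,2*np.pi,n,endpoint=False); return np.c_[r*np.cos(a),r*np.sin(a),0*a+z]
def sq(z,h=.045): return np.array([[h,h,z],[h,-h,z],[-h,-h,z],[-h,h,z]])
M=dict(tumbler=np.r_[ring(.029,0),ring(.029,.085)],
 jar=np.r_[ring(.029,0),ring(.029,.078),ring(.027,.1)],
 foot=np.r_[ring(.029,0),ring(.029,.022),ring(.017,.055),ring(.017,.085),ring(.012,.092)],
 coaster=np.r_[ring(.045,0),ring(.045,.005)], knob=np.r_[ring(.009,0),ring(.009,.055)],
 disc=np.r_[ring(.115,.03),ring(.115,.02)])
def cen(p,pts):
    m=cv2.moments(cv2.convexHull(proj(p,pts).astype(np.float32))); return np.array([m["m10"],m["m01"]])/m["m00"]
def rc(reg):
    cs,_=cv2.findContours(reg.astype(np.uint8),cv2.RETR_EXTERNAL,cv2.CHAIN_APPROX_NONE)
    c=max(cs,key=cv2.contourArea); m=cv2.moments(cv2.convexHull(c)); return np.array([m["m10"],m["m01"]])/m["m00"]
def fit(obs,model,z0,x0=(.5,0)):
    # obs list of (pic, centroid)
    f=lambda v: np.concatenate([cen(p,M[model]+[v[0],v[1],z0])-c for p,c in obs])
    r=least_squares(f,x0); return r.x,np.round(r.fun,1)
def back(p,uv,z):
    d=np.linalg.inv(p["K"])@[uv[0],uv[1],1]; d=p["R"].T@d; o=-p["R"].T@p["t"]; return o+d*(z-o[2])/d[2]
def state():
    s=telemetry.observe(); print("t",round(s["time"],2),"pos",np.round(s["tool_pos"]*1000,1),"rot",np.round(s["tool_rot"],3),"F",np.round(s["contact_force"],1),"op",round(s["opening"]*1000,1),"q",np.round(s["qpos"],2)); return s
def delta(x,y,z,yaw=None,s=None):
    s=s or telemetry.observe(); p=s["tool_pos"]; w=s["tool_rot"][2]
    d=np.array([x,y,z])-p; R=np.array([[np.cos(w),np.sin(w)],[np.sin(w),-np.cos(w)]])
    t=R.T@d[:2]; dy=0
    if yaw is not None: dy=-((yaw-w+np.pi)%(2*np.pi)-np.pi)
    print("delta tool mm",np.round(t*1000,1),"z",round(-d[2]*1000,1),"turn",round(dy,3))
E
cat > loc.py <<'E'
from h import *
P=[cams.read_camera("side"),cams.read_camera("top")]
def get(q,i,model,z0,flt=None):
    obs=[]
    for p in P:
        L=cams.cut_out(p,q)
        if flt: L=[d for d in L if flt(p,d)]
        obs.append((p,rc(L[0]["region"])) if L else None)
    for nm,o in (("both",[o for o in obs if o]),("side",[obs[0]]),("top",[obs[1]])):
        if all(o) and o:
            x,r=fit(o,model,z0); print(q,nm,np.round(x*1000,1),r.tolist())
if __name__=="__main__":
    get("tamper_center",0,"foot",0); get("jar_center",0,"jar",0)
    get("amber_center",0,"tumbler",.03); get("green_center",0,"tumbler",.03)
    for q in("amber_coaster","green_coaster"): get(q,0,"coaster",0)
    M["sq"]=np.r_[sq(0),sq(.005)]
    for q in("mat","cork_pad"): get(q,0,"sq",0)
    # disc edge, knob, yellow by colour in top
    p=P[1]; hsv=cv2.cvtColor(p["color"],cv2.COLOR_RGB2HSV)
    def near(m,u,r): 
        Y,X=np.mgrid[:400,:640]; return m&((X-u[0])**2+(Y-u[1])**2<r*r)
    y=near(cv2.inRange(hsv,(22,120,120),(35,255,255))>0,(298,209),12)
    print("yellow top",y.sum(),rc(y),back(p,rc(y),.01))
    L=cams.cut_out(p,"knob"); reg=L[0]["region"]; print("disc?",reg.sum(),L[0]["extent"]); x,r=fit([(p,rc(reg))],"disc",0);print(x)
    for p,u in((P[0],(298,196)),(P[1],(287.5,202))):
        dk=near(p["color"].max(2)<60,u,12); print("knob px",dk.sum(), rc(dk) if dk.any() else None)
    for p in P:
        for q in("tamper_center","jar_center"): pass
E
python3 loc.py
```

```text
tamper_center both [ 446.3 -283.1] [-0.2, 1.5, -0.9, -0.9]
tamper_center side [ 451.8 -279.7] [0.0, -0.0]
tamper_center top [ 443.8 -285.5] [0.0, 0.0]
jar_center both [427.9 -68.4] [-25.6, -21.5, 18.6, 6.8]
jar_center side [ 400.7 -183.6] [-0.0, -0.0]
jar_center top [446.5 -14.8] [0.0, -0.0]
amber_center both [433.4 397.4] [-30.7, -10.2, 13.3, 4.4]
amber_center side [461.1 264.7] [-0.0, 0.0]
amber_center top [445.3 435.7] [-0.0, 0.0]
green_center both [557.5 192.3] [-0.5, 1.7, -0.0, -0.4]
green_center side [568.  200.8] [0.0, -0.0]
green_center top [556.3 192.2] [0.0, -0.0]
amber_coaster both [ 586.3 -181.7] [0.3, 2.1, -0.9, -0.8]
amber_coaster side [ 595.  -174.6] [-0.0, 0.0]
amber_coaster top [ 583.9 -184.6] [0.0, 0.0]
green_coaster both [ 447.7 -146.8] [-0.2, 1.7, -0.5, -0.7]
green_coaster side [ 454.5 -142.1] [0.0, 0.0]
green_coaster top [ 445.5 -148.3] [0.0, -0.0]
mat both [583.1 -37.5] [-2.7, 0.5]
mat side [583.1 -37.5] [-2.7, 0.5]
cork_pad both [ 561.4 -332. ] [1.9, 2.1, 1.0, -2.4]
cork_pad side [ 587.7 -316. ] [1.8, -4.6]
cork_pad top [530.7 -62.5] [-87.9, 5.9]
yellow top 90 [297.80745342 208.40165631] [0.42980523 0.11994661 0.01      ]
disc? 3799 [262.4, 183.2, 76.5, 79.9]
[0.50238516 0.22269932]
knob px 24 [297.49333333 196.25333333]
knob px 11 [286.93939394 201.33333333]
```

```bash
cat > loc2.py <<'E'
from h import *
M["sq"]=np.r_[sq(0),sq(.005)]
p=cams.read_camera("top"); s=cams.read_camera("side")
E=dict(tamper_center=((436,206),(412,262),"foot",0),jar_center=((344,206),(336,218),"jar",0),amber_center=((251,198),(278,179),"tumbler",.03),green_center=((274,161),(313,176),"tumbler",.03),
amber_coaster=((401,159),(410,237),"coaster",0),green_coaster=((389,204),(370,251),"coaster",0),mat=((355,159),(372,221),"sq",0),cork_pad=((447,170),(448,265),"sq",0))
for q,(ut,us,m,z) in E.items():
    o=[]
    for pic,u in((p,ut),(s,us)):
        L=[d for d in cams.cut_out(pic,q) if np.hypot(*(np.array(d["extent"][:2])-u))<12]
        o.append((pic,rc(L[0]["region"])) if L else None)
    x0=back(p,ut,z+.03)[:2]
    for nm,oo in(("top",o[0]),("side",o[1])):
        if oo:
            x,r=fit([oo],m,z,x0); print(q,nm,np.round(x*1000,1),np.abs(r).max(),np.round(oo[1],1))
hsv=cv2.cvtColor(p["color"],cv2.COLOR_RGB2HSV)
for n,u,lo,hi in(("amber_c",(401,159),(8,150,150),(20,255,255)),("green_c",(389,204),(45,120,50),(75,255,255)),("mat",(355,159),(0,150,80),(6,255,255)),("cork",(447,170),(5,60,60),(22,255,255))):
    m=np.zeros((400,640),bool); a,b=u; m[b-20:b+21,a-20:a+21]=cv2.inRange(hsv,lo,hi)[b-20:b+21,a-20:a+21]>0
    c=rc(m); print(n,m.sum(),np.round(c,1),np.round(back(p,c,.005)*1000,1))
print("knob",back(p,(287,201.5),.06))
a=cv2.resize(p["color"][140:225,215:310,::-1],None,fx=8,fy=7,interpolation=cv2.INTER_CUBIC); cv2.imwrite("pics/tt1.png",a)
E
python3 loc2.py
```

```text
tamper_center top [ 442.3 -284. ] 0.0 [434.6 206.3]
tamper_center side [ 452.  -279.7] 0.0 [411.3 264.1]
jar_center top [445.6 -13.4] 0.0 [343.7 202.4]
jar_center side [456.8  -6.3] 0.0 [335.4 217.7]
amber_center top [450.2 254.3] 0.0 [249.5 198. ]
amber_center side [458.9 262.8] 0.3 [277.2 180.1]
green_center top [556.  191.5] 0.0 [272.9 161.6]
green_center side [567.1 201.4] 0.1 [313.6 176.7]
amber_coaster top [ 583.4 -184.5] 0.0 [399.4 160.1]
amber_coaster side [ 594.3 -176.4] 0.0 [408.6 237.2]
green_coaster top [ 446.  -147.6] 0.0 [387.5 204.9]
green_coaster side [ 455.8 -140.8] 0.0 [369.3 250.8]
mat top [580.4 -48.9] 0.0 [354.8 160.2]
mat side [578.3 -47.3] 2.3 [372.3 219.9]
cork_pad top [ 550.2 -320.4] 2.6 [447.  170.1]
cork_pad side [ 553.5 -326.8] 2.0 [447.6 264.3]
amber_c 656 [399.  159.6] [ 584.1 -183.     5. ]
green_c 651 [387.3 204.5] [ 446.9 -146.7    5. ]
mat 519 [353.9 159.5] [581.9 -46.3   5. ]
cork 905 [446.6 169.7] [ 555.9 -326.6    5. ]
knob [0.44434451 0.14950527 0.06      ]
```

View pics/tt1.png

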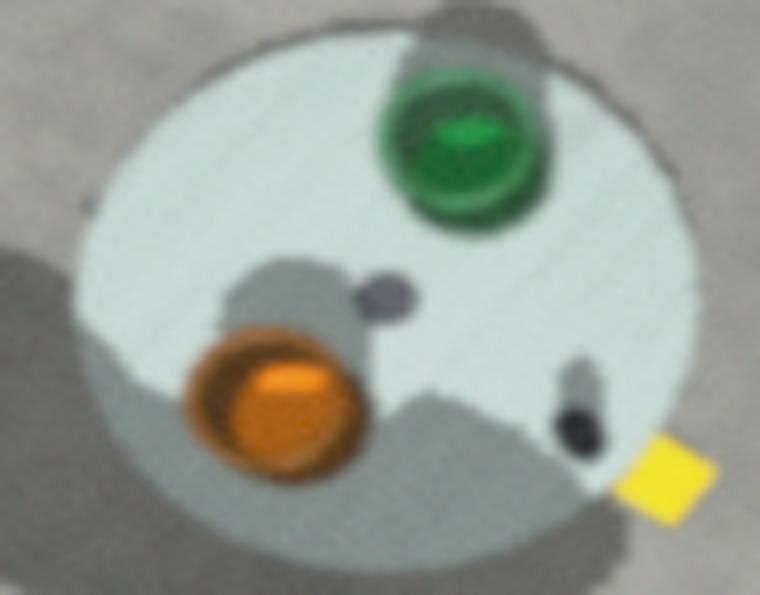

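Request:
servo_tool:
  targets: "-41 -24 0 0;-41 -24 0 0;-41 -24 0 0;-41 -24 0 0;-41 -24 0 0;-41 -24 0 0;-41 -24 0 0;-41 -24 0 0;0 0 0 0.178;0 0 0 0.178;0 0 0 0.178;0 0 0 0.178;0 0 0 0.178;0 0 0 0.178;0 0 0 0.178;0 0 0 0.178;0 0 0 0.178;0 0 0 0.178"
  hand: 0.7

```text
time: 5.1
tool_pos: [0.451, 0.1381, 0.2415]
tool_rot: [3.139, -0.005, 0.834]
contact_force: [-1.1, 0.4, 0.6]
opening: 0.0642
```

```bash
cat > st.py <<'E'
from h import *
import sys
s=state()
if len(sys.argv)>1:
    a=list(map(float,sys.argv[1:])); delta(a[0]/1e3,a[1]/1e3,a[2]/1e3,a[3] if len(a)>3 else None)
E
python3 st.py 444.3 149.5 130 0.895
python3 - <<'E'
from h import *
for n in("top","side"):
    p=cams.read_camera(n); s=telemetry.observe(); u=proj(p,[s["tool_pos"]])[0]; print(n,u)
    a,b=u.astype(int); b=max(b,60);c=p["color"][b-60:b+60,a-80:a+80,::-1].copy()
    cv2.circle(c,(80,int(u[1])-b+60),1,(0,0,255),-1)
    cv2.imwrite(f"pics/{n}_k.png",cv2.resize(c,None,fx=5,fy=5,interpolation=cv2.INTER_CUBIC))
E
```

```text
t 5.1 pos [451.  138.1 241.5] rot [ 3.139 -0.005  0.834] F [-1.1  0.4  0.6] op 64.2 q [0.13 0.24 1.67 0.   1.23 0.87]
delta tool mm [  3.9 -12.7] z 111.5 turn -0.061
top [287.44231578 190.80935194]
side [300.752167   143.36936395]
```

View pics/top_k.png

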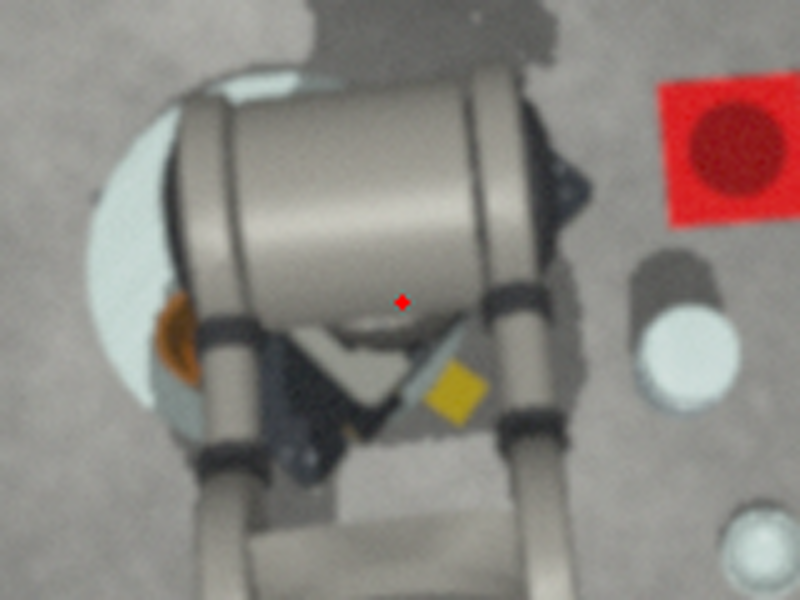

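View pics/side_k.png

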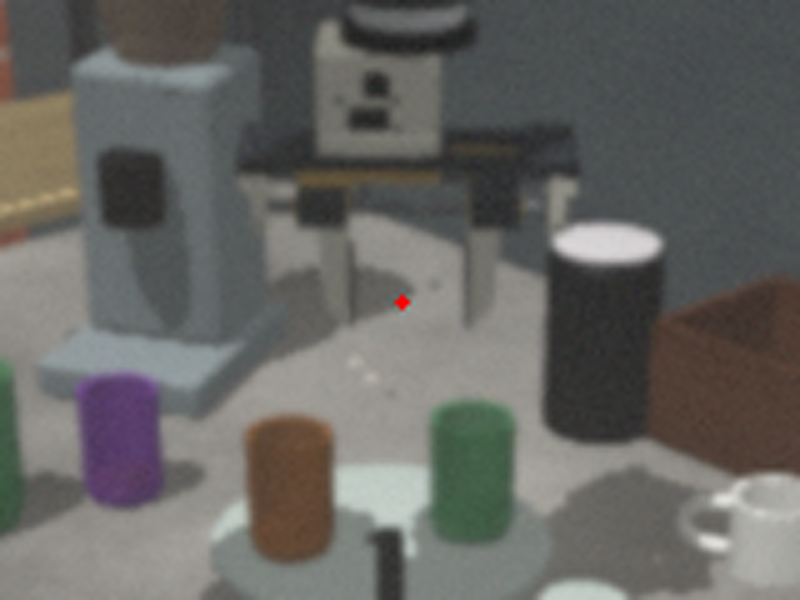

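Run:
```python
from h import *
p=cams.read_camera("side"); t=cams.read_camera("top")
def c(p,u,lo,hi,w=26):
    hsv=cv2.cvtColor(p["color"],cv2.COLOR_RGB2HSV); m=np.zeros((400,640),bool);a,b=u; m[b-w:b+w,a-w:a+w]=cv2.inRange(hsv,lo,hi)[b-w:b+w,a-w:a+w]>0
    k,l,st,_=cv2.connectedComponentsWithStats(m.astype(np.uint8)); i=1+np.argmax(st[1:,4]); return rc(l==i),st[i]
for n,us,ut,lo,hi in(("amber",(410,237),(399,160),(8,150,100),(20,255,255)),("green",(370,251),(387,204),(45,120,40),(75,255,255)),("mat",(372,221),(354,160),(0,150,60),(6,255,255)),("mat2",(372,221),(354,160),(174,150,60),(180,255,255)),("cork",(448,265),(447,170),(5,60,60),(22,255,255)),("yellow",(301,215),(298,208),(20,120,90),(35,255,255))):
    for pic,u in((p,us),(t,ut)):
        try:
            x,st=c(pic,u,lo,hi); print(n,pic["shot"],x,st,np.round(back(pic,x,.004)*1000,1))
        except Exception as e: print(n,e)
# table edge etc; knob in side
hsv=p["color"]; d=(hsv[180:205,288:308].max(2)<55); ys,xs=np.nonzero(d); print("knob side", xs.min()+288,xs.max()+288,ys.min()+180,ys.max()+180)
print("pred knob at 444.3,149.5:",proj(p,[[.4443,.1495,.085],[.4443,.1495,.03]]))
print("pred knob +:",proj(p,[[.4543,.1575,.085],[.4543,.1575,.03]]))
```

```text
amber 9 [409.4932777  237.50996755] [395 230  30  16 381] [ 591.8 -181.3    4. ]
amber 10 [399.03493333 159.52826667] [385 146  29  28 656] [ 584.6 -183.2    4. ]
green 9 [369.78139115 251.07452575] [356 243  29  17 190] [ 453.2 -144.8    4. ]
green 10 [387.30864198 204.496511  ] [373 191  29  28 649] [ 446.9 -146.9    4. ]
mat 9 [372.69808028 219.87478185] [354 210  37  20 386] [589.3 -44.3   4. ]
mat 10 [353.9479492  159.52404747] [339 145  31  30 552] [582.  -46.4   4. ]
mat2 9 [nan nan] [368 217   1   1   1] [nan nan nan]
mat2 10 [354.97130712 159.70067304] [341 150  27  22 215] [581.6 -49.5   4. ]
cork 9 [447.9623803  263.61696306] [425 250  47  29 743] [ 563.2 -325.8    4. ]
cork 10 [446.63976674 169.66591422] [431 154  32  32 908] [ 556.1 -327.     4. ]
yellow 9 [300.4045584  214.55270655] [296 211  10   8  72] [444.6 133.    4. ]
yellow 10 [297.83333333 208.38333333] [292 203  12  12  89] [430.4 120.1   4. ]
knob side 297 298 190 202
pred knob at 444.3,149.5: [[296.72334075 190.20407688]
 [296.82397592 205.58250171]]
pred knob +: [[297.39830145 188.33712436]
 [297.48489726 203.62597392]]h.py:18: RuntimeWarning: invalid value encountered in divide
  c=max(cs,key=cv2.contourArea); m=cv2.moments(cv2.convexHull(c)); return np.array([m["m10"],m["m01"]])/m["m00"]
```

Request:
servo_tool:
  targets: "5 -12 0 -0.06;0 0 40 0;0 0 40 0;0 0 40 0;0 0 20 0;0 0 13 0;0 0 10 0;0 0 0 0"

```text
time: 6.3
tool_pos: [0.4459, 0.1552, 0.0755]
tool_rot: [3.136, -0.009, 0.937]
contact_force: [-0.2, -0.5, 0.0]
opening: 0.064
```

```bash
python3 st.py 445.5 150 75 0.895
```

```text
t 6.3 pos [445.9 155.2  75.5] rot [ 3.136 -0.009  0.937] F [-0.2 -0.5  0. ] op 64.0 q [0.17 0.46 1.89 0.   0.79 0.8 ]
delta tool mm [-4.4  2.7] z 0.5 turn 0.042
```

Request:
servo_tool:
  targets: "-5 3 0 0.04;0 0 0 0;0 0 0 0;0 0 0 0;0 0 0 0;0 0 0 0"
  hand: 0
  squeeze: 8

```text
time: 7.05
tool_pos: [0.4467, 0.1491, 0.0775]
tool_rot: [3.134, -0.012, 0.895]
contact_force: [0.5, -0.1, 0.0]
opening: 0.0178
```

```bash
python3 st.py 445.5 150 75 0.895
```

```text
t 7.05 pos [446.7 149.1  77.5] rot [ 3.134 -0.012  0.895] F [ 0.5 -0.1  0. ] op 17.8 q [0.16 0.45 1.89 0.   0.79 0.83]
delta tool mm [ 0.  -1.5] z 2.5 turn -0.0
```

Request:
servo_tool:
  targets: "0 5 0 -0.05;0.5 9.5 0 -0.1;0.5 9.5 0 -0.1;0.5 9.5 0 -0.1;0.5 9.5 0 -0.1;0 5 0 -0.05;0 0 0 0"

```text
time: 7.92
tool_pos: [0.4917, 0.1299, 0.0775]
tool_rot: [3.129, -0.009, 1.409]
contact_force: [0.7, -0.1, 1.2]
opening: 0.0175
```

```bash
cat > kn.py <<'E'
from h import *
s=state(); r=s["tool_pos"][:2]*1000-[504,223]; print("R",np.hypot(*r),"phi",np.arctan2(r[1],r[0]),"yaw-pi",s["tool_rot"][2]-np.pi)
E
python3 kn.py
```

```text
t 7.92 pos [491.7 129.9  77.5] rot [ 3.129 -0.009  1.409] F [ 0.7 -0.1  1.2] op 17.5 q [0.1  0.5  1.79 0.01 0.84 0.26]
R 93.90635427981371 phi -1.7020711715083878 yaw-pi -1.73212033116898
```

Request:
servo_tool:
  targets: "0 5 0 -0.05;0.5 9.5 0 -0.1;0.5 9.5 0 -0.1;0.5 9.5 0 -0.1;0.5 9.5 0 -0.1;0.5 9.5 0 -0.1;0.5 9.5 0 -0.1;0.5 9.5 0 -0.1;0.5 9.5 0 -0.1;0 5 0 -0.05;0 0 0 0"

```text
time: 9.3
tool_pos: [0.5714, 0.1542, 0.0776]
tool_rot: [3.129, 0.005, 2.324]
contact_force: [1.5, -0.1, 0.5]
opening: 0.0176
```

```bash
python3 kn.py
python3 - <<'E'
from h import *
for n,b in(("top",(130,240,200,350)),("side",(120,230,230,380))):
    p=cams.read_camera(n); c=p["color"][b[0]:b[1],b[2]:b[3],::-1]
    cv2.imwrite(f"pics/{n}_r1.png",cv2.resize(c,None,fx=5,fy=5,interpolation=cv2.INTER_CUBIC))
E
```

```text
t 9.3 pos [571.4 154.2  77.6] rot [3.129 0.005 2.324] F [ 1.5 -0.1  0.5] op 17.6 q [ 0.13  0.62  1.55  0.    0.96 -0.62]
R 96.37171687376262 phi -0.7956662264642496 yaw-pi -0.8176292596746038
```

View pics/side_r1.png

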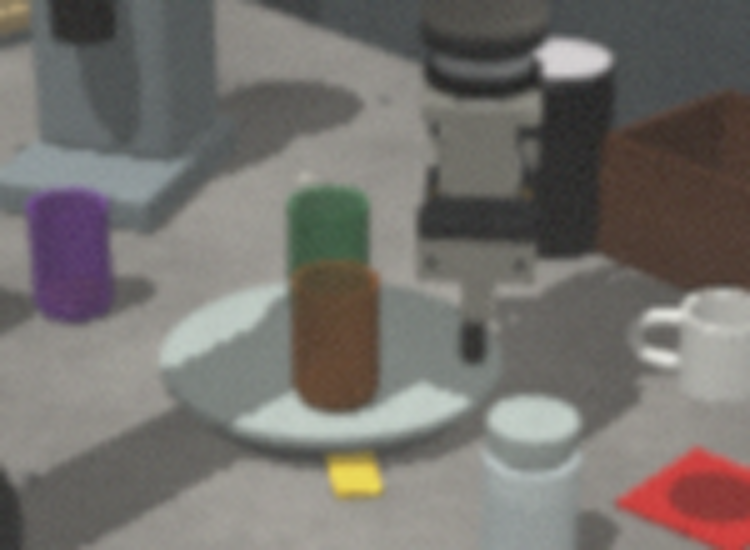

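View pics/top_r1.png

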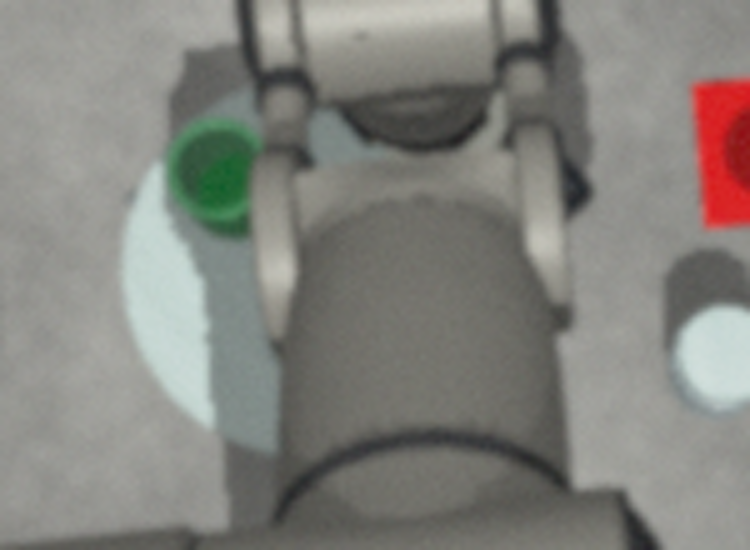

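Request:
servo_tool:
  targets: "0 5 0 -0.05;0 0 0 0"

```text
time: 9.65
tool_pos: [0.5744, 0.157, 0.0776]
tool_rot: [3.13, 0.005, 2.372]
contact_force: [1.7, -0.6, 0.5]
opening: 0.0176
```

Request:
servo_tool:
  targets: "0 0 0 0;0 0 0 0;0 0 0 0;0 0 -30 0;0 0 -50 0;0 0 -50 0"
  hand: 0.5

```text
time: 10.4
tool_pos: [0.5691, 0.1556, 0.2058]
tool_rot: [3.141, -0.003, 2.368]
contact_force: [0.6, -0.9, 0.1]
opening: 0.0459
```

```bash
python3 kn.py
python3 - <<'E'
from h import *
p=cams.read_camera("side"); t=cams.read_camera("top")
for q in("amber_center","green_center"):
  for pic,nm in((p,"side"),(t,"top")):
    for d in cams.cut_out(pic,q):
        c=rc(d["region"]); x0=back(pic,c,.07)[:2]
        x,r=fit([(pic,c)],"tumbler",.03,x0); print(q,nm,round(d["score"],2),np.round(d["extent"]),np.round(x*1000,1))
c=t["color"][130:240,200:350,::-1]
cv2.imwrite("pics/top_r2.png",cv2.resize(c,None,fx=5,fy=5,interpolation=cv2.INTER_CUBIC))
E
```

```text
t 10.4 pos [569.1 155.6 205.8] rot [ 3.141e+00 -3.000e-03  2.368e+00] F [ 0.6 -0.9  0.1] op 45.9 q [ 0.14  0.49  1.39  0.    1.26 -0.66]
R 93.74455037972129 phi -0.8028323043935403 yaw-pi -0.7736663735761433
amber_center side 0.73 [300. 186.  19.  29.] [481.3 186.8]
amber_center side 0.7 [243. 172.  17.  31.] [424.4 403.5]
amber_center top 0.87 [187. 199.  32.  19.] [445.4 435.1]
green_center side 0.79 [296. 165.  16.  18.] [583.1 317.8]
green_center top 0.85 [167. 236.  39.  24.] [343.2 477.8]
green_center top 0.47 [240. 164.   8.  23.] [545.4 290.8]
```

View pics/top_r2.png

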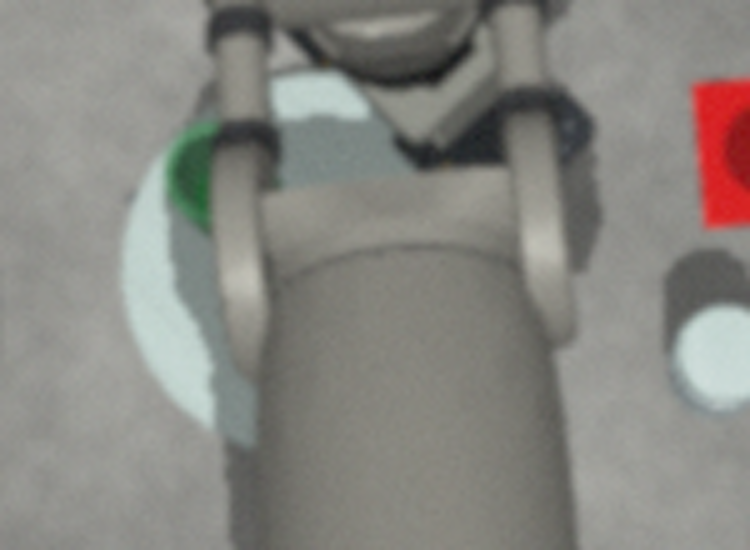

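Request:
servo_tool:
  targets: "30 -20 0 0;30 -20 0 0;24 -17 0 0;0 0 0 0"
  hand: 1

```text
time: 11.2
tool_pos: [0.4632, 0.173, 0.1971]
tool_rot: [-3.13, -0.011, 2.367]
contact_force: [0.4, 0.6, 0.2]
opening: 0.0814
```

```bash
python3 st.py 469.5 173.5 80 2.356
python3 - <<'E'
from h import *
p=cams.read_camera("side");c=p["color"][100:230,220:380,::-1]
cv2.imwrite("pics/side_g1.png",cv2.resize(c,None,fx=4,fy=4,interpolation=cv2.INTER_CUBIC))
E
```

```text
t 11.2 pos [463.2 173.  197.1] rot [-3.13  -0.011  2.367] F [0.4 0.6 0.2] op 81.4 q [ 0.2   0.34  1.66  0.    1.16 -0.6 ]
delta tool mm [-4.1  4.8] z 117.1 turn 0.011
```

View pics/side_g1.png

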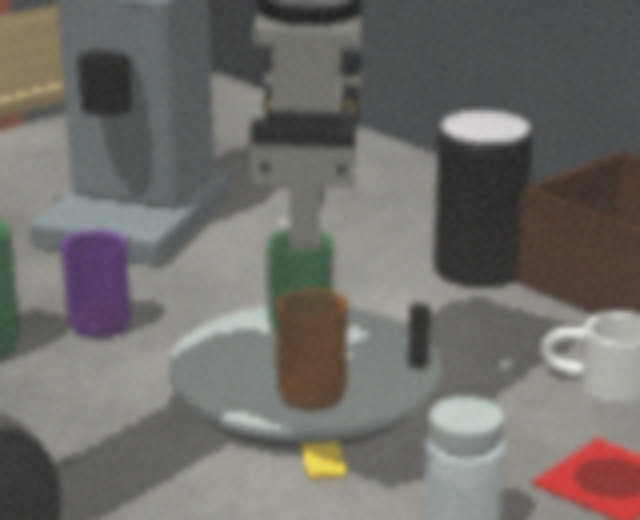

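Request:
servo_tool:
  targets: "-4 5 0 0;0 0 0 0;0 0 30 0;0 0 30 0;0 0 25 0;0 0 15 0;0 0 10 0;0 0 0 0"

```text
time: 12.25
tool_pos: [0.4758, 0.1722, 0.0816]
tool_rot: [-3.132, -0.009, 2.363]
contact_force: [0.2, 0.2, 0.2]
opening: 0.0916
```

```bash
python3 st.py 469.5 173.5 80 2.356
```

```text
t 12.25 pos [475.8 172.2  81.6] rot [-3.132 -0.009  2.363] F [0.2 0.2 0.2] op 91.6 q [ 0.19  0.5   1.77  0.    0.88 -0.6 ]
delta tool mm [ 5.4 -3.5] z 1.6 turn 0.007
```

Request:
servo_tool:
  targets: "5 -3 1 0;0 0 0 0"

```text
time: 12.5
tool_pos: [0.4706, 0.1738, 0.0816]
tool_rot: [-3.133, -0.008, 2.363]
contact_force: [-0.5, -1.0, -0.7]
opening: 0.0916
```

Request:
servo_tool:
  targets: "0 0 0 0;0 0 0 0;0 0 0 0;0 0 0 0;0 0 0 0"
  hand: 0
  squeeze: 12

```text
time: 13.12
tool_pos: [0.4713, 0.1741, 0.0828]
tool_rot: [-3.136, -0.007, 2.363]
contact_force: [0.8, 0.0, -0.8]
opening: 0.0576
```

```bash
python3 st.py 469.5 173.5 80 2.356
```

```text
t 13.12 pos [471.3 174.1  82.8] rot [-3.136 -0.007  2.363] F [ 0.8  0.  -0.8] op 57.6 q [ 0.2   0.49  1.78  0.    0.87 -0.59]
delta tool mm [ 0.9 -1.7] z 2.8 turn 0.007
```

Request:
servo_tool:
  targets: "0 0 -8 0;0 0 -20 0;0 0 -35 0;0 0 -35 0;0 0 -20 0;0 0 0 0"

```text
time: 13.88
tool_pos: [0.4716, 0.1737, 0.2055]
tool_rot: [-3.134, -0.008, 2.363]
contact_force: [0.9, 0.7, -1.7]
opening: 0.0578
```

```bash
python3 st.py 585.5 -183 200 2.356
python3 - <<'E'
from h import *
p=cams.read_camera("side");c=p["color"][80:230,220:380,::-1]
cv2.imwrite("pics/side_g2.png",cv2.resize(c,None,fx=4,fy=4,interpolation=cv2.INTER_CUBIC))
p=cams.read_camera("top");c=p["color"][130:240,200:350,::-1]
cv2.imwrite("pics/top_g2.png",cv2.resize(c,None,fx=4,fy=4,interpolation=cv2.INTER_CUBIC))
E
```

```text
t 13.88 pos [471.6 173.7 205.5] rot [-3.134 -0.008  2.363] F [ 0.9  0.7 -1.7] op 57.8 q [ 0.2   0.34  1.63  0.    1.18 -0.59]
delta tool mm [-331.6 -173.9] z 5.5 turn 0.007
```

View pics/side_g2.png

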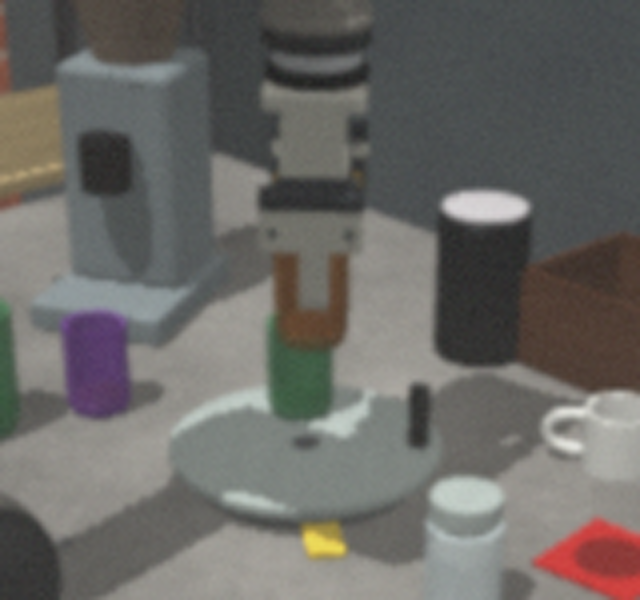

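Request:
servo_tool:
  targets: "-12 -6 0 0;-24 -12 0 0;-32 -17 0 0;-32 -17 0 0;-32 -17 0 0;-32 -17 0 0;-32 -17 0 0;-32 -17 0 0;-32 -17 0 0;-24 -12 0 0;-15 -8 0 0;-6 -3 0 0;0 0 0 0"

```text
time: 15.6
tool_pos: [0.5721, -0.1735, 0.1863]
tool_rot: [-3.115, -0.03, 2.361]
contact_force: [0.8, 0.7, -0.7]
opening: 0.0577
```

```bash
python3 st.py 585.5 -183 120 2.356
```

```text
t 15.6 pos [ 572.1 -173.5  186.3] rot [-3.115 -0.03   2.361] F [ 0.8  0.7 -0.7] op 57.7 q [-0.42  0.54  1.36 -0.01  1.28 -1.2 ]
delta tool mm [-16.2   2.7] z 66.3 turn 0.005
```

Request:
servo_tool:
  targets: "-8 1 5 0;-8 1 10 0;0 0 10 0;0 0 10 0;0 0 0 0"

```text
time: 16.23
tool_pos: [0.5837, -0.1811, 0.1476]
tool_rot: [-3.114, -0.032, 2.364]
contact_force: [0.6, 0.1, -0.5]
opening: 0.0576
```

```bash
python3 st.py 585.5 -183 57.8 2.356
python3 - <<'E'
from h import *
from scipy.spatial.transform import Rotation as R
s=telemetry.observe(); print(R.from_euler("xyz",s["tool_rot"]).as_matrix()[:,2])
p=cams.read_camera("side");c=p["color"][140:290,340:500,::-1]
cv2.imwrite("pics/side_g3.png",cv2.resize(c,None,fx=4,fy=4,interpolation=cv2.INTER_CUBIC))
p=cams.read_camera("top");c=p["color"][100:250,320:480,::-1]
cv2.imwrite("pics/top_g3.png",cv2.resize(c,None,fx=4,fy=4,interpolation=cv2.INTER_CUBIC))
E
```

```text
t 16.23 pos [ 583.7 -181.1  147.6] rot [-3.114 -0.032  2.364] F [ 0.6  0.1 -0.5] op 57.6 q [-0.42  0.6   1.36 -0.01  1.22 -1.21]
delta tool mm [-2.6 -0.1] z 89.8 turn 0.008
[-0.04211106  0.00341356 -0.9991071 ]
```

View pics/side_g3.png

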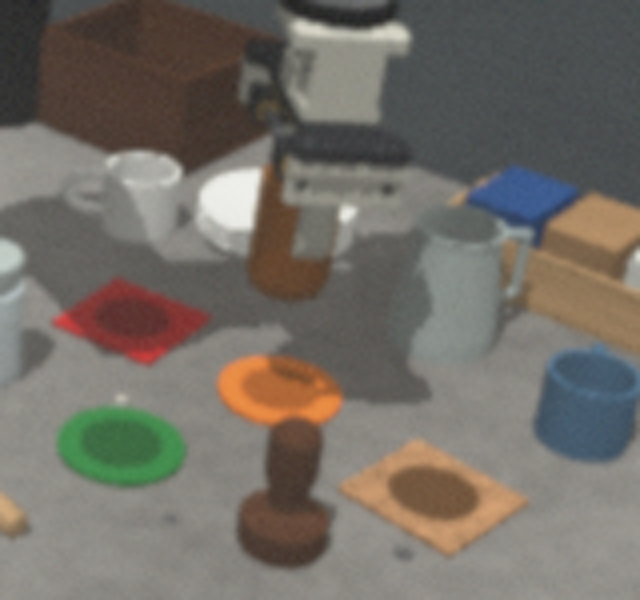

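View pics/top_g3.png

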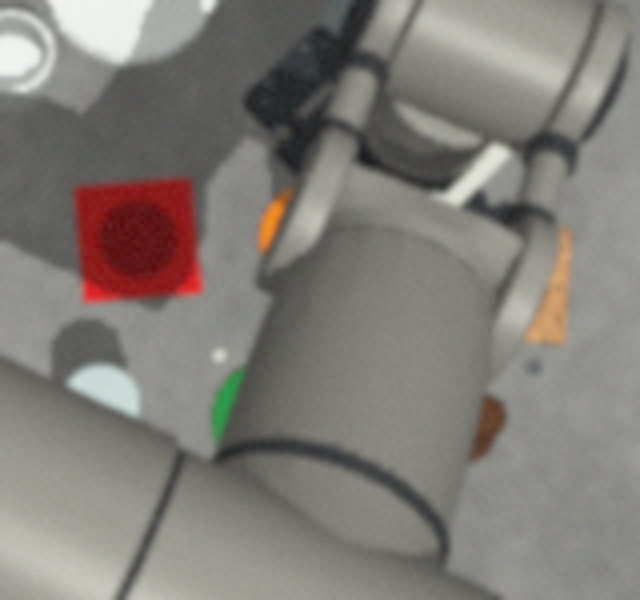

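Request:
servo_tool:
  targets: "36 -18 0 0;0 0 0 0;0 0 0 0"

```text
time: 16.7
tool_pos: [0.5461, -0.169, 0.1516]
tool_rot: [-3.116, -0.028, 2.364]
contact_force: [-0.5, 0.4, -0.9]
opening: 0.0577
```

Request:
servo_tool:
  targets: "-9 5 0 0;-9 5 0 0;-9 5 0 0;-9 5 0 0;0 0 0 0"

```text
time: 17.32
tool_pos: [0.5911, -0.1818, 0.1501]
tool_rot: [-3.117, -0.025, 2.364]
contact_force: [-0.6, -0.1, -0.3]
opening: 0.0573
```

```bash
python3 st.py 585.5 -183 57.8 2.356
```

```text
t 17.32 pos [ 591.1 -181.8  150.1] rot [-3.117 -0.025  2.364] F [-0.6 -0.1 -0.3] op 57.3 q [-0.42  0.61  1.34 -0.01  1.22 -1.2 ]
delta tool mm [ 3.2 -4.8] z 92.3 turn 0.008
```

Request:
servo_tool:
  targets: "1 -1 15 0;0 0 25 0;0 0 20 0;0 0 10 0;0 0 6 0;0 0 0 0"

```text
time: 18.08
tool_pos: [0.5844, -0.181, 0.0688]
tool_rot: [-3.116, -0.028, 2.364]
contact_force: [0.0, 0.4, -1.4]
opening: 0.0581
```

```bash
python3 st.py 585.5 -183 57.8 2.356
```

```text
t 18.07 pos [ 584.4 -181.    68.8] rot [-3.116 -0.028  2.364] F [ 0.   0.4 -1.4] op 58.1 q [-0.42  0.69  1.44 -0.02  1.05 -1.2 ]
delta tool mm [-2.2 -0.7] z 11.0 turn 0.008
```

Request:
servo_tool:
  targets: "-3 1 4 0;0 0 3 0;0 0 1 0;0 0 0 0"

```text
time: 18.58
tool_pos: [0.5882, -0.1829, 0.0618]
tool_rot: [-3.117, -0.025, 2.364]
contact_force: [-0.1, -0.2, -1.1]
opening: 0.0576
```

```bash
python3 st.py 587.5 -183 57.8 2.356
python3 - <<'E'
from h import *
p=cams.read_camera("side");c=p["color"][170:270,350:470,::-1]
cv2.imwrite("pics/side_g4.png",cv2.resize(c,None,fx=6,fy=6,interpolation=cv2.INTER_CUBIC))
E
```

```text
t 18.57 pos [ 588.2 -182.9   61.8] rot [-3.117 -0.025  2.364] F [-0.1 -0.2 -1.1] op 57.6 q [-0.42  0.7   1.44 -0.02  1.03 -1.2 ]
delta tool mm [ 0.4 -0.5] z 4.0 turn 0.008
```

View pics/side_g4.png

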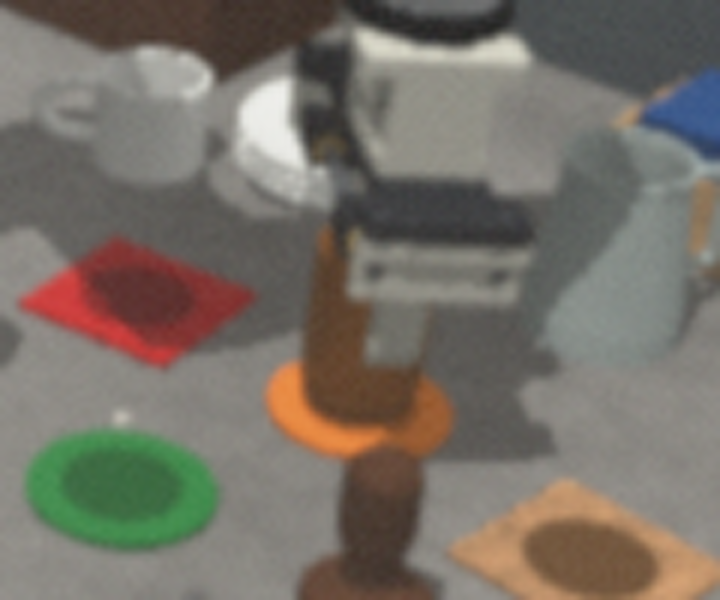

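Request:
servo_tool:
  targets: "0 0 2 0;0 0 1 0;0 0 0 0"

```text
time: 19.0
tool_pos: [0.5881, -0.1829, 0.0589]
tool_rot: [-3.117, -0.025, 2.364]
contact_force: [-0.8, -0.1, -1.4]
opening: 0.0578
```

Request:
servo_tool:
  targets: "0 0 1 0;0 0 0 0"

```text
time: 19.25
tool_pos: [0.5882, -0.183, 0.0583]
tool_rot: [-3.117, -0.024, 2.364]
contact_force: [-0.6, -0.6, -1.2]
opening: 0.0578
```

Near contact (expected about 58). One more small step down, then release.

Request:
servo_tool:
  targets: "0 0 1 0;0 0 1 0;0 0 0 0"

```text
time: 19.62
tool_pos: [0.5884, -0.1831, 0.0584]
tool_rot: [-3.118, -0.023, 2.364]
contact_force: [0.3, -0.9, -1.3]
opening: 0.0577
```

Request:
servo_tool:
  targets: "0 0 0 0;0 0 0 0;0 0 0 0;0 0 0 0;0 0 0 0"
  hand: 1

```text
time: 20.25
tool_pos: [0.5885, -0.1832, 0.0579]
tool_rot: [-3.118, -0.023, 2.364]
contact_force: [0.1, 0.6, 0.6]
opening: 0.0916
```

Request:
servo_tool:
  targets: "0 0 -20 0;0 0 -40 0;0 0 -50 0;0 0 -30 0;0 0 0 0"

```text
time: 20.88
tool_pos: [0.5929, -0.183, 0.2009]
tool_rot: [-3.117, -0.025, 2.364]
contact_force: [0.5, -0.7, 0.0]
opening: 0.0916
```

```bash
python3 st.py 571 156 200
python3 - <<'E'
from h import *
p=cams.read_camera("side");c=p["color"][170:270,350:470,::-1]
cv2.imwrite("pics/side_g5.png",cv2.resize(c,None,fx=6,fy=6,interpolation=cv2.INTER_CUBIC))
E
```

```text
t 20.88 pos [ 592.9 -183.   200.9] rot [-3.117 -0.025  2.364] F [ 0.5 -0.7  0. ] op 91.6 q [-0.42  0.57  1.27 -0.01  1.34 -1.21]
delta tool mm [253.5 226.1] z 0.9 turn 0
```

View pics/side_g5.png

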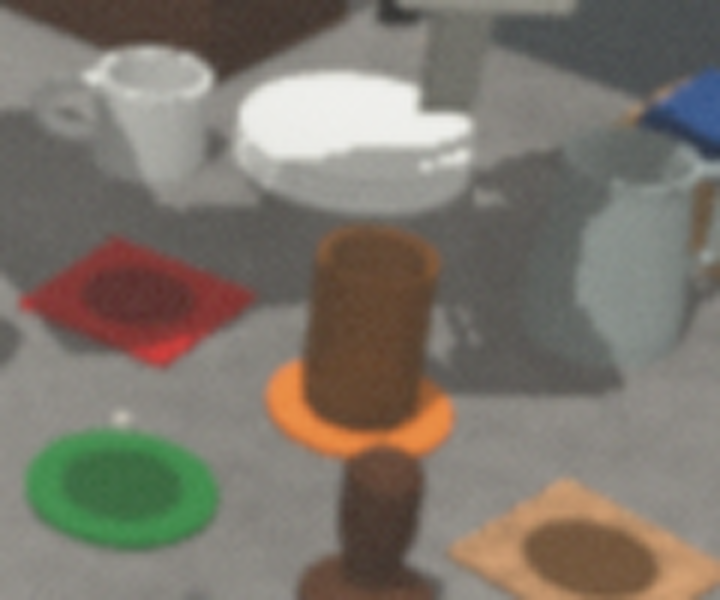

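The amber tumbler stands upright and centred on its coaster: in the 6x crop its base is at about column 363, against 360 for the coaster. Next is the tamper, which is nearby.

```bash
python3 st.py 443.5 -284 200 2.364
```

```text
t 20.93 pos [ 592.2 -182.7  199.3] rot [-3.116 -0.028  2.364] F [-0.4 -0.6 -0.2] op 91.8 q [-0.42  0.57  1.27 -0.01  1.34 -1.21]
delta tool mm [  34.8 -176.6] z -0.7 turn -0.0
```

Request:
servo_tool:
  targets: "4 -20 0 0;8 -40 0 0;8 -40 0 0;8 -40 0 0;4 -20 0 0;0 0 0 0"
  hand: 0.8

```text
time: 21.68
tool_pos: [0.4491, -0.2735, 0.1929]
tool_rot: [-3.113, -0.046, 2.365]
contact_force: [0.4, -0.6, 0.0]
opening: 0.0731
```

```bash
python3 st.py 443.5 -284 65 2.364;python3 - <<'E'
from h import *
from scipy.spatial.transform import Rotation as R
s=telemetry.observe(); print(R.from_euler("xyz",s["tool_rot"]).as_matrix()[:,2])
p=cams.read_camera("side");c=p["color"][170:290,350:470,::-1]
cv2.imwrite("pics/side_t1.png",cv2.resize(c,None,fx=5,fy=5,interpolation=cv2.INTER_CUBIC))
E
```

```text
t 21.68 pos [ 449.1 -273.5  192.9] rot [-3.113 -0.046  2.365] F [ 0.4 -0.6  0. ] op 73.1 q [-0.68  0.41  1.55 -0.03  1.22 -1.46]
delta tool mm [ -3.3 -11.4] z 127.9 turn 0.001
[-0.05336501  0.01175327 -0.9985059 ]
```

View pics/side_t1.png

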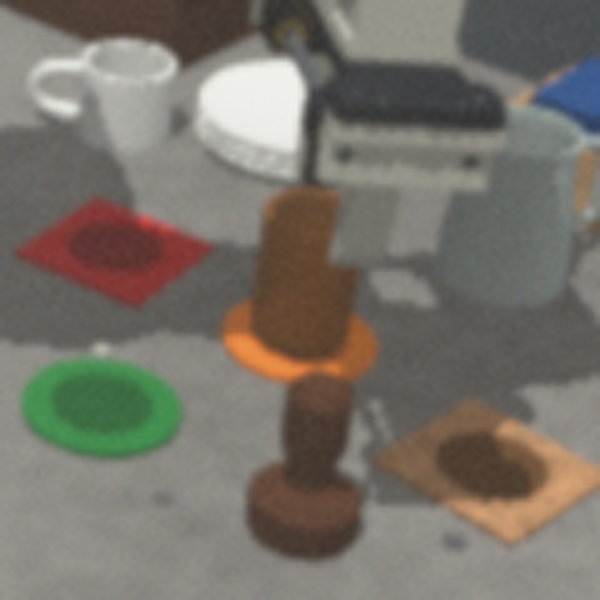

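Run:
```python
from h import *
p=cams.read_camera("side"); s=telemetry.observe()
print(proj(p,[s["tool_pos"],[.4435,-.284,.0],[.4435,-.284,.07],[.4435,-.284,.092]]))
from scipy.spatial.transform import Rotation as R
Rm=R.from_euler("xyz",s["tool_rot"]).as_matrix()
for y in(-.037,.037): print(proj(p,[s["tool_pos"]+Rm@[0,y,.014]]))
L=cams.cut_out(p,"tamper_center"); print(L[0]["extent"],L[0]["score"])
```

```text
[[416.69941883 209.79921567]
 [409.00843846 277.06439961]
 [412.42557825 254.99644692]
 [413.54499042 247.76726222]]
[[418.96991524 222.69533708]]
[[412.64829878 207.61733901]]
[408.9, 262.5, 22.4, 36.7] 0.61
```

Request:
servo_tool:
  targets: "-5 -4 0 0;-4 -3 0 0;0 0 15 0;0 0 25 0;0 0 25 0;0 0 0 0"

```text
time: 22.58
tool_pos: [0.4503, -0.2821, 0.1233]
tool_rot: [-3.113, -0.047, 2.37]
contact_force: [-0.0, -0.5, 0.6]
opening: 0.0735
```

```bash
python3 st.py 443.5 -284 65 2.364
python3 - <<'E'
from h import *
p=cams.read_camera("side");c=p["color"][170:290,350:470,::-1]
cv2.imwrite("pics/side_t2.png",cv2.resize(c,None,fx=5,fy=5,interpolation=cv2.INTER_CUBIC))
E
```

```text
t 22.57 pos [ 450.3 -282.1  123.3] rot [-3.113 -0.047  2.37 ] F [-0.  -0.5  0.6] op 73.5 q [-0.69  0.5   1.62 -0.03  1.06 -1.48]
delta tool mm [ 3.6 -6.1] z 58.3 turn 0.006
```

View pics/side_t2.png

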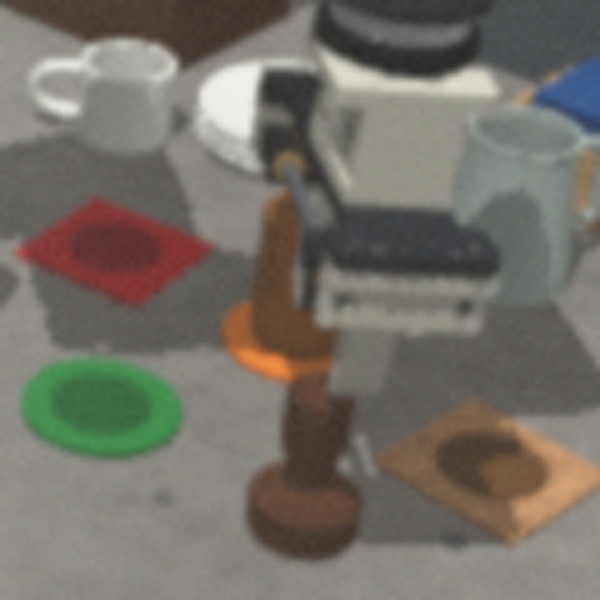

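Request:
servo_tool:
  targets: "1 -4 15 0;0 0 20 0;0 0 12 0;0 0 7 0;0 0 0 0"

```text
time: 23.25
tool_pos: [0.4474, -0.2862, 0.0731]
tool_rot: [-3.114, -0.036, 2.371]
contact_force: [-0.7, -0.1, -0.2]
opening: 0.0734
```

```bash
python3 st.py 443.5 -284 65 2.364
python3 - <<'E'
from h import *
p=cams.read_camera("side");c=p["color"][200:290,360:480,::-1]
cv2.imwrite("pics/side_t3.png",cv2.resize(c,None,fx=6,fy=6,interpolation=cv2.INTER_CUBIC))
E
```

```text
t 23.25 pos [ 447.4 -286.2   73.1] rot [-3.114 -0.036  2.371] F [-0.7 -0.1 -0.2] op 73.4 q [-0.7   0.56  1.68 -0.03  0.93 -1.48]
delta tool mm [ 4.3 -1.2] z 8.1 turn 0.007
```

View pics/side_t3.png

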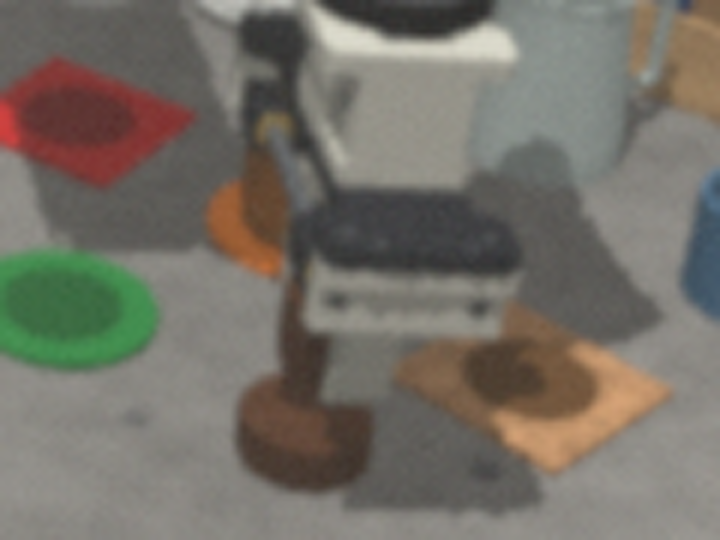

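Run:
```python
from h import *
from scipy.spatial.transform import Rotation as R
p=cams.read_camera("side"); s=telemetry.observe(); Rm=R.from_euler("xyz",s["tool_rot"]).as_matrix()
for y in(-.045,-.037,.037): print(proj(p,[s["tool_pos"]+Rm@[0,y,.014]]))
print(proj(p,[[.4435,-.284,.055]]), Rm[:,2])
```

```text
[[417.30603084 268.9505446 ]]
[[416.60878318 266.97124032]]
[[410.58561717 249.87304267]]
[[411.67511668 259.84294183]] [-0.04420079  0.004834   -0.99901097]
```

Request:
servo_tool:
  targets: "5 -1 3 0;0 0 4 0;0 0 1 0;0 0 0 0"

```text
time: 23.85
tool_pos: [0.4431, -0.2836, 0.0663]
tool_rot: [-3.114, -0.033, 2.371]
contact_force: [0.4, -0.6, -0.7]
opening: 0.0735
```

Request:
servo_tool:
  targets: "0 0 0 0;0 0 0 0;0 0 0 0;0 0 0 0;0 0 0 0;0 0 0 0;0 0 0 0"
  hand: 0
  squeeze: 25

```text
time: 24.72
tool_pos: [0.4434, -0.2835, 0.0662]
tool_rot: [-3.115, -0.033, 2.371]
contact_force: [0.2, -0.2, -0.5]
opening: 0.0336
```

```bash
python3 st.py 443.5 -284 65 2.364
```

```text
t 24.73 pos [ 443.4 -283.5   66.2] rot [-3.115 -0.033  2.371] F [ 0.2 -0.2 -0.5] op 33.6 q [-0.7   0.57  1.7  -0.03  0.91 -1.48]
delta tool mm [-0.4 -0.3] z 1.2 turn 0.007
```

Request:
servo_tool:
  targets: "0 0 -5 0;0 0 -15 0;0 0 -25 0;0 0 -30 0;0 0 -30 0;0 0 -20 0;0 0 0 0"

```text
time: 25.6
tool_pos: [0.4481, -0.2838, 0.1987]
tool_rot: [-3.114, -0.034, 2.371]
contact_force: [-0.2, -0.4, -4.3]
opening: 0.0336
```

```bash
python3 st.py 583.5 -47 190 2.364
python3 - <<'E'
from h import *
p=cams.read_camera("side");c=p["color"][130:290,340:480,::-1]
cv2.imwrite("pics/side_t4.png",cv2.resize(c,None,fx=4,fy=4,interpolation=cv2.INTER_CUBIC))
E
```

```text
t 25.6 pos [ 448.1 -283.8  198.7] rot [-3.114 -0.034  2.371] F [-0.2 -0.4 -4.3] op 33.6 q [-0.69  0.41  1.54 -0.03  1.22 -1.49]
delta tool mm [ 67.8 264.2] z 8.7 turn 0.007
```

View pics/side_t4.png

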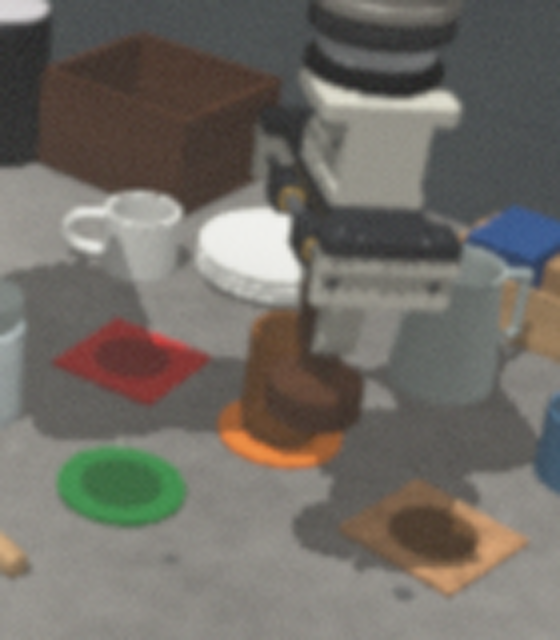

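Request:
servo_tool:
  targets: "2 8 0 0;4 16 0 0;6 23 0 0;6 23 0 0;6 23 0 0;6 23 0 0;6 23 0 0;6 23 0 0;6 23 0 0;6 23 0 0;5 20 0 0;4 14 0 0;2 7 0 0;0 0 0 0"

```text
time: 27.4
tool_pos: [0.576, -0.0366, 0.1814]
tool_rot: [-3.108, -0.059, 2.377]
contact_force: [1.2, -0.9, -5.0]
opening: 0.0339
```

```bash
cat > st2.py <<'E'
from h import *
import sys
from scipy.spatial.transform import Rotation as R
s=state(); Rm=R.from_euler("xyz",s["tool_rot"]).as_matrix(); print("zax",np.round(Rm[:,2],3))
a=list(map(float,sys.argv[1:]))
# x y z of target for TCP after moving purely in tool frame (exact)
d=Rm.T@(np.array(a[:3])-s["tool_pos"]*1000); print("exact tool delta",np.round(d,1))
E
python3 st2.py 583.5 -47 140
```

```text
t 27.4 pos [576.  -36.6 181.4] rot [-3.108 -0.059  2.377] F [ 1.2 -0.9 -5. ] op 33.9 q [-0.2   0.52  1.41  0.    1.28 -1.01]
zax [-0.065  0.017 -0.998]
exact tool delta [-15.1  -1.   40.6]
```

Request:
servo_tool:
  targets: "-4 0 5 0;-4 0 5 0;-4 0 5 0;-3 0 5 0;0 0 5 0;0 0 5 0;0 0 5 0;0 0 5 0;0 0 0 0"

```text
time: 28.52
tool_pos: [0.5838, -0.049, 0.1373]
tool_rot: [-3.107, -0.059, 2.374]
contact_force: [-0.6, -0.7, -3.5]
opening: 0.034
```

```bash
python3 st2.py 583.5 -47 100
```

```text
t 28.52 pos [583.8 -49.  137.3] rot [-3.107 -0.059  2.374] F [-0.6 -0.7 -3.5] op 34.0 q [-0.22  0.58  1.43  0.    1.2  -1.02]
zax [-0.067  0.017 -0.998]
exact tool delta [-0.6  2.5 37.2]
```

Request:
servo_tool:
  targets: "-1 3 12 0;0 0 15 0;0 0 12 0;0 0 8 0;0 0 4 0;0 0 0 0"

```text
time: 29.28
tool_pos: [0.5829, -0.0464, 0.082]
tool_rot: [-3.107, -0.06, 2.374]
contact_force: [0.3, 0.6, -3.2]
opening: 0.0336
```

```bash
python3 st2.py 585 -48 71
python3 - <<'E'
from h import *
p=cams.read_camera("side");c=p["color"][160:250,310:430,::-1]
cv2.imwrite("pics/side_t5.png",cv2.resize(c,None,fx=6,fy=6,interpolation=cv2.INTER_CUBIC))
E
```

```text
t 29.27 pos [582.9 -46.4  82. ] rot [-3.107 -0.06   2.374] F [ 0.3  0.6 -3.2] op 33.6 q [-0.21  0.65  1.49  0.    1.08 -1.02]
zax [-0.068  0.017 -0.998]
exact tool delta [-3.3  0.7 10.8]
```

View pics/side_t5.png

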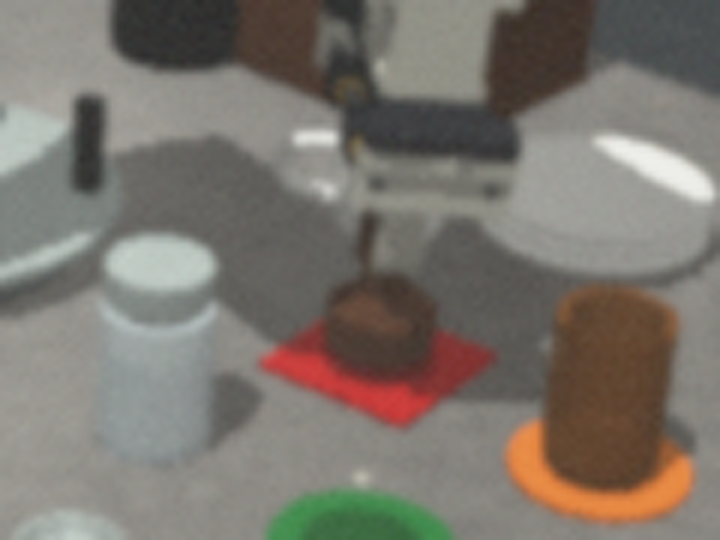

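Run:
```python
from h import *
p=cams.read_camera("side"); s=telemetry.observe(); t=s["tool_pos"]
g=p["color"].astype(int)
for x0,y0 in((.583,-.0464),(.5814,-.0456),(.578,-.05)):
    q=proj(p,ring(.029,t[2]-.0662)+[x0,y0,0]); print(x0,y0,"cols",q[:,0].min(),q[:,0].max(),"maxrow",q[:,1].max())
q=proj(p,sq(.005)+[.5835,-.047,0]);print(q)
for c in(366,370,373,376,380): print(c,[tuple(v) for v in g[214:228,c]])
```

```text
0.583 -0.0464 cols 362.930692231564 381.6550162073187 maxrow 222.40268777022274
0.5814 -0.0456 cols 362.4010365068759 381.1300900985593 maxrow 222.4890014538132
0.578 -0.05 cols 362.7710363245258 381.57061446700595 maxrow 223.45456853253313
[[370.26789494 210.32344605]
 [392.59145016 221.02804007]
 [374.3660949  231.76675239]
 [351.85569252 220.16169864]]
366 [(np.int64(75), np.int64(58), np.int64(50)), (np.int64(75), np.int64(62), np.int64(53)), (np.int64(73), np.int64(56), np.int64(49)), (np.int64(79), np.int64(64), np.int64(53)), (np.int64(81), np.int64(61), np.int64(51)), (np.int64(88), np.int64(51), np.int64(47)), (np.int64(109), np.int64(54), np.int64(50)), (np.int64(132), np.int64(53), np.int64(53)), (np.int64(160), np.int64(55), np.int64(54)), (np.int64(187), np.int64(61), np.int64(61)), (np.int64(193), np.int64(56), np.int64(55)), (np.int64(177), np.int64(61), np.int64(57)), (np.int64(150), np.int64(76), np.int64(74)), (np.int64(137), np.int64(110), np.int64(105))]
370 [(np.int64(92), np.int64(69), np.int64(58)), (np.int64(80), np.int64(61), np.int64(51)), (np.int64(75), np.
[... 1694 characters left out ...]
np.int64(62), np.int64(60)), (np.int64(204), np.int64(62), np.int64(62))]
380 [(np.int64(69), np.int64(56), np.int64(46)), (np.int64(69), np.int64(56), np.int64(51)), (np.int64(67), np.int64(55), np.int64(48)), (np.int64(70), np.int64(56), np.int64(48)), (np.int64(71), np.int64(56), np.int64(50)), (np.int64(79), np.int64(56), np.int64(52)), (np.int64(84), np.int64(51), np.int64(44)), (np.int64(95), np.int64(51), np.int64(50)), (np.int64(103), np.int64(51), np.int64(49)), (np.int64(114), np.int64(48), np.int64(46)), (np.int64(127), np.int64(53), np.int64(49)), (np.int64(147), np.int64(55), np.int64(54)), (np.int64(182), np.int64(56), np.int64(56)), (np.int64(190), np.int64(59), np.int64(58))]
```

Request:
servo_tool:
  targets: "-2 0 4 0;0 0 4 0;0 0 1 0;0 0 0 0"

```text
time: 29.88
tool_pos: [0.5847, -0.0479, 0.0737]
tool_rot: [-3.108, -0.058, 2.374]
contact_force: [-0.8, 0.1, -2.8]
opening: 0.0337
```

```bash
python3 st2.py 585 -48 71
```

```text
t 29.88 pos [584.7 -47.9  73.7] rot [-3.108 -0.058  2.374] F [-0.8  0.1 -2.8] op 33.7 q [-0.21  0.66  1.49  0.    1.06 -1.02]
zax [-0.065  0.016 -0.998]
exact tool delta [-0.4  0.2  2.6]
```

Request:
servo_tool:
  targets: "0 0 1 0;0 0 1 0;0 0 1 0;0 0 0 0"

```text
time: 30.38
tool_pos: [0.5848, -0.0478, 0.0714]
tool_rot: [-3.109, -0.057, 2.374]
contact_force: [-0.7, -0.6, -3.4]
opening: 0.0336
```

Request:
servo_tool:
  targets: "0 0 0 0;0 0 0 0;0 0 0 0;0 0 0 0"
  hand: 0.8

```text
time: 30.88
tool_pos: [0.5857, -0.0481, 0.0722]
tool_rot: [-3.11, -0.055, 2.374]
contact_force: [-0.1, -0.5, -0.0]
opening: 0.0689
```

Request:
servo_tool:
  targets: "0 0 -15 0;0 0 -30 0;0 0 -40 0;0 0 -40 0;0 0 0 0"

```text
time: 31.5
tool_pos: [0.5942, -0.0503, 0.2051]
tool_rot: [-3.112, -0.052, 2.374]
contact_force: [1.0, -0.2, -0.1]
opening: 0.0735
```

```bash
python3 st2.py 447 -14 200;python3 - <<'E'
from h import *
p=cams.read_camera("side");c=p["color"][140:250,300:440,::-1]
cv2.imwrite("pics/side_t6.png",cv2.resize(c,None,fx=5,fy=5,interpolation=cv2.INTER_CUBIC))
E
```

```text
t 31.5 pos [594.2 -50.3 205.1] rot [-3.112 -0.052  2.374] F [ 1.  -0.2 -0.1] op 73.5 q [-0.21  0.53  1.32  0.    1.35 -1.02]
zax [-0.058  0.015 -0.998]
exact tool delta [130.7 -75.7  14.2]
```

View pics/side_t6.png

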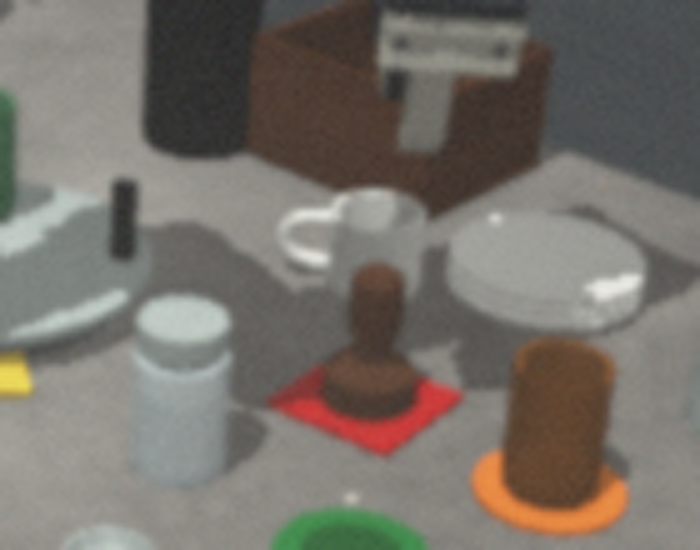

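The tamper stands upright and centred on the red mat. Now to the jar, moving slowly to see whether the tool tilt recovers.

Request:
servo_tool:
  targets: "7 -4 0 0;12 -7 0 0;12 -7 0 0;12 -7 0 0;12 -7 0 0;12 -7 0 0;12 -7 0 0;12 -7 0 0;12 -7 0 0;12 -7 0 0;7 -4 0 0;0 0 0 0"
  hand: 1

```text
time: 33.05
tool_pos: [0.4393, -0.0126, 0.2027]
tool_rot: [-3.095, -0.079, 2.373]
contact_force: [0.3, -0.0, -0.1]
opening: 0.0918
```

```bash
python3 st2.py 447 -14 60
```

```text
t 33.05 pos [439.3 -12.6 202.7] rot [-3.095 -0.079  2.373] F [ 0.3 -0.  -0.1] op 91.8 q [-0.21  0.27  1.74  0.    1.22 -1.01]
zax [-0.089  0.021 -0.996]
exact tool delta [-17.7  10.9 141.4]
```

Request:
servo_tool:
  targets: "-11 10 -1 0;-11 10 -1 0;-11 10 -1 0;-11 10 -1 0;-11 10 -1 0;-11 10 -1 0;-11 10 -1 0;-11 10 -1 0;0 0 0 0"

```text
time: 34.17
tool_pos: [0.5735, -0.0177, 0.1974]
tool_rot: [-3.098, -0.075, 2.372]
contact_force: [-0.3, -0.5, 0.0]
opening: 0.0918
```

Request:
servo_tool:
  targets: "43 -42 5 0;0 0 0 0;0 0 0 0;43 -42 5 0;0 0 0 0;0 0 0 0"

```text
time: 34.92
tool_pos: [0.4518, -0.0186, 0.1948]
tool_rot: [-3.096, -0.078, 2.372]
contact_force: [0.3, 0.7, -0.2]
opening: 0.0919
```

```bash
python3 st2.py 447 -14 60
```

```text
t 34.92 pos [451.8 -18.6 194.8] rot [-3.096 -0.078  2.372] F [ 0.3  0.7 -0.2] op 91.9 q [-0.21  0.31  1.72  0.    1.21 -1.02]
zax [-0.088  0.021 -0.996]
exact tool delta [ -3.9   6.2 134.8]
```

Request:
servo_tool:
  targets: "0 0 0 -0.17;0 0 0 -0.17;0 0 0 -0.17;0 0 0 0"

```text
time: 35.42
tool_pos: [0.4593, -0.0197, 0.1968]
tool_rot: [-3.142, -0.082, 2.898]
contact_force: [-0.3, 0.2, 0.5]
opening: 0.0921
```

```bash
python3 st2.py 447 -14 60
```

```text
t 35.42 pos [459.3 -19.7 196.8] rot [-3.142 -0.082  2.898] F [-0.3  0.2  0.5] op 92.1 q [-0.21  0.31  1.7   0.    1.21 -1.54]
zax [-0.079  0.02  -0.997]
exact tool delta [  2.1   2.5 137.4]
```

Request:
servo_tool:
  targets: "1 1 20 0;1 1 30 0;0 0 30 0;0 0 20 0;0 0 0 0"

```text
time: 36.05
tool_pos: [0.4568, -0.0161, 0.0961]
tool_rot: [-3.141, -0.073, 2.878]
contact_force: [-0.0, -0.9, 1.2]
opening: 0.0919
```

```bash
python3 st2.py 447 -14 60;  python3 - <<'E'
from h import *
p=cams.read_camera("side");c=p["color"][140:250,260:400,::-1]
cv2.imwrite("pics/side_j1.png",cv2.resize(c,None,fx=5,fy=5,interpolation=cv2.INTER_CUBIC))
E
```

```text
t 36.05 pos [456.8 -16.1  96.1] rot [-3.141 -0.073  2.878] F [-0.  -0.9  1.2] op 91.9 q [-0.21  0.44  1.84  0.    0.94 -1.52]
zax [-0.071  0.018 -0.997]
exact tool delta [ 7.4 -0.5 36.7]
```

View pics/side_j1.png

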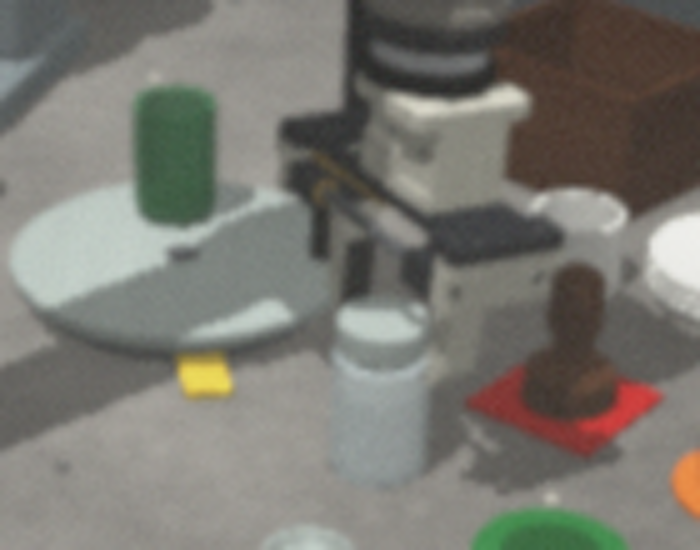

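Request:
servo_tool:
  targets: "4 0 8 0;2 0 12 0;0 0 10 0;0 0 5 0;0 0 0 0"

```text
time: 36.72
tool_pos: [0.4506, -0.0143, 0.0619]
tool_rot: [-3.141, -0.067, 2.876]
contact_force: [0.6, 0.3, 0.3]
opening: 0.0917
```

```bash
python3 st2.py 447 -14 60;  python3 - <<'E'
from h import *
p=cams.read_camera("side");c=p["color"][140:250,260:400,::-1]
cv2.imwrite("pics/side_j2.png",cv2.resize(c,None,fx=5,fy=5,interpolation=cv2.INTER_CUBIC))
E
```

```text
t 36.73 pos [450.6 -14.3  61.9] rot [-3.141 -0.067  2.876] F [0.6 0.3 0.3] op 91.7 q [-0.2   0.48  1.89  0.    0.83 -1.51]
zax [-0.065  0.017 -0.998]
exact tool delta [ 3.4 -0.7  2.1]
```

View pics/side_j2.png

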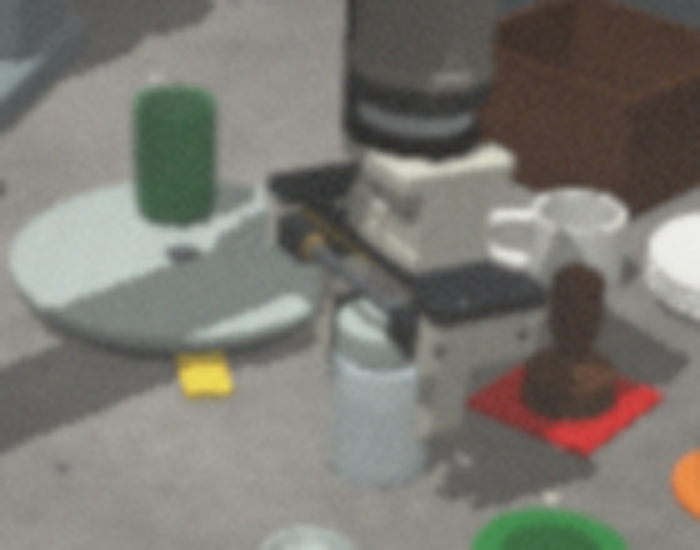

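Request:
servo_tool:
  targets: "3 0 1 0;0 0 0 0"

```text
time: 37.02
tool_pos: [0.448, -0.0135, 0.0616]
tool_rot: [-3.141, -0.066, 2.876]
contact_force: [0.7, 0.3, -0.6]
opening: 0.0918
```

Request:
servo_tool:
  targets: "0 0 0 0;0 0 0 0;0 0 0 0;0 0 0 0;0 0 0 0"
  hand: 0
  squeeze: 25

```text
time: 37.65
tool_pos: [0.4485, -0.0133, 0.0621]
tool_rot: [-3.142, -0.064, 2.876]
contact_force: [-0.2, 0.9, -0.2]
opening: 0.0579
```

```bash
python3 st2.py 557 -326.5 170
```

```text
t 37.65 pos [448.5 -13.3  62.1] rot [-3.142 -0.064  2.876] F [-0.2  0.9 -0.2] op 57.9 q [-0.2   0.48  1.9   0.01  0.83 -1.51]
zax [-0.062  0.017 -0.998]
exact tool delta [-179.6 -273.7 -119.7]
```

Request:
servo_tool:
  targets: "0 0 -5 0;0 0 -15 0;0 0 -25 0;0 0 -30 0;0 0 -30 0;0 0 -25 0;0 0 -8 0;0 0 0 0"

```text
time: 38.65
tool_pos: [0.4543, -0.0159, 0.2018]
tool_rot: [-3.139, -0.074, 2.876]
contact_force: [-0.3, 0.3, -4.1]
opening: 0.0577
```

```bash
python3 st2.py 557 -326.5 190;  python3 - <<'E'
from h import *
p=cams.read_camera("side");c=p["color"][90:250,260:420,::-1]
cv2.imwrite("pics/side_j3.png",cv2.resize(c,None,fx=4,fy=3.5,interpolation=cv2.INTER_CUBIC))
E
```

```text
t 38.65 pos [454.3 -15.9 201.8] rot [-3.139 -0.074  2.876] F [-0.3  0.3 -4.1] op 57.7 q [-0.21  0.29  1.71  0.    1.21 -1.51]
zax [-0.072  0.017 -0.997]
exact tool delta [-181.1 -272.7   -1. ]
```

View pics/side_j3.png

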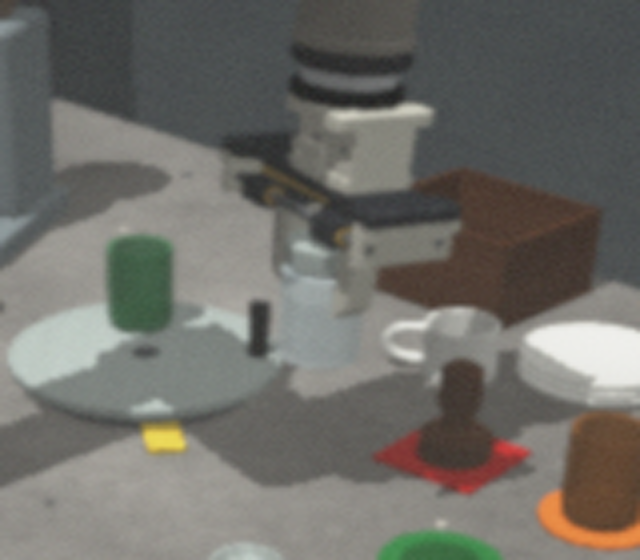

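Request:
servo_tool:
  targets: "-4 -7 0 0;-8 -12 -1 0;-11 -17 -1 0;-11 -17 -1 0;-11 -17 -1 0;-11 -17 -1 0;-11 -17 -1 0;-11 -17 -1 0;-11 -17 -1 0;-11 -17 -1 0;-11 -17 -1 0;-11 -17 -1 0;-11 -17 -1 0;-11 -17 -1 0;-10 -14 -1 0;-7 -9 0 0;-4 -5 0 0;0 0 0 0"

```text
time: 40.95
tool_pos: [0.5523, -0.3236, 0.1981]
tool_rot: [-3.14, -0.082, 2.875]
contact_force: [-0.1, 0.6, -4.3]
opening: 0.0574
```

```bash
python3 st2.py 559 -326.5 120
```

```text
t 40.95 pos [ 552.3 -323.6  198.1] rot [-3.14  -0.082  2.875] F [-0.1  0.6 -4.3] op 57.4 q [-0.63  0.63  1.16 -0.03  1.42 -1.93]
zax [-0.079  0.02  -0.997]
exact tool delta [-13.6  -0.9  77.3]
```

Request:
servo_tool:
  targets: "-7 0 15 0;-6 0 20 0;0 0 20 0;0 0 15 0;0 0 8 0;0 0 0 0"

```text
time: 41.7
tool_pos: [0.5588, -0.3227, 0.1116]
tool_rot: [3.141, -0.086, 2.877]
contact_force: [0.1, 0.6, -4.0]
opening: 0.0578
```

```bash
python3 st2.py 558.5 -327 67
```

```text
t 41.7 pos [ 558.8 -322.7  111.6] rot [ 3.141 -0.086  2.877] F [ 0.1  0.6 -4. ] op 57.8 q [-0.63  0.72  1.25 -0.03  1.26 -1.92]
zax [-0.083  0.023 -0.996]
exact tool delta [-4.6 -4.2 44.4]
```

Request:
servo_tool:
  targets: "-2 -2 10 0;-2 -1 12 0;0 0 8 0;0 0 4 0;0 0 0 0"

```text
time: 42.32
tool_pos: [0.5598, -0.3268, 0.0762]
tool_rot: [-3.141, -0.083, 2.877]
contact_force: [0.3, -0.4, -3.1]
opening: 0.0575
```

```bash
python3 st2.py 558.5 -327 67
python3 - <<'E'
from h import *
p=cams.read_camera("side");c=p["color"][190:300,390:510,::-1]
cv2.imwrite("pics/side_j4.png",cv2.resize(c,None,fx=5,fy=5,interpolation=cv2.INTER_CUBIC))
s=telemetry.observe(); t=s["tool_pos"]; q=proj(p,ring(.029,t[2]-.0621)+[t[0]-.001,t[1],0]); print(q.min(0),q.max(0))
print(proj(p,sq(.005)+[.557,-.3265,0]))
E
```

```text
t 42.33 pos [ 559.8 -326.8   76.2] rot [-3.141 -0.083  2.877] F [ 0.3 -0.4 -3.1] op 57.5 q [-0.63  0.76  1.27 -0.03  1.19 -1.93]
zax [-0.08   0.022 -0.997]
exact tool delta [ 0.4 -0.5  9.3]
[437.010484   254.88853845] [459.38156356 268.11823036]
[[441.28267312 250.47956826]
 [470.73189331 264.89684367]
 [453.39590365 279.77508138]
 [423.33416408 263.92459967]]
```

View pics/side_j4.png

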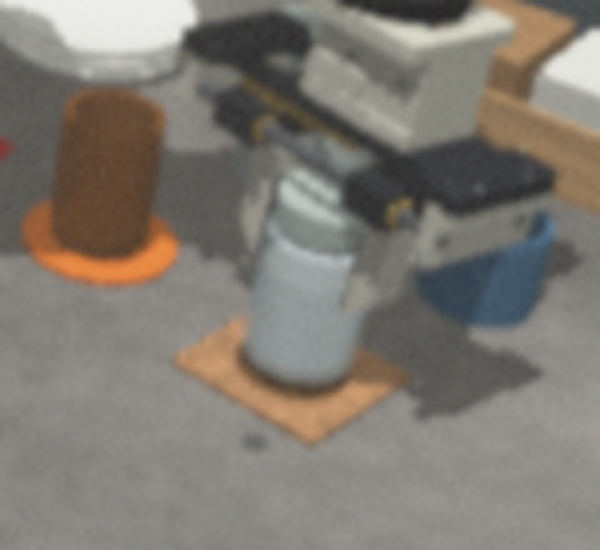

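Request:
servo_tool:
  targets: "1 1 4 0;0 0 3 0;0 0 1 0;0 0 0 0"

```text
time: 42.88
tool_pos: [0.5589, -0.3256, 0.0689]
tool_rot: [-3.141, -0.082, 2.877]
contact_force: [0.2, 1.1, -4.5]
opening: 0.0578
```

Request:
servo_tool:
  targets: "0 0 1 0;0 0 1 0;0 0 0 0"

```text
time: 43.25
tool_pos: [0.5589, -0.3256, 0.0675]
tool_rot: [-3.14, -0.081, 2.877]
contact_force: [0.2, 1.1, -3.9]
opening: 0.058
```

Request:
servo_tool:
  targets: "0 0 1 0;0 0 0 0"

```text
time: 43.5
tool_pos: [0.5589, -0.3256, 0.0675]
tool_rot: [-3.14, -0.08, 2.877]
contact_force: [-0.3, 0.4, -3.8]
opening: 0.0573
```

Request:
servo_tool:
  targets: "0 0 0 0;0 0 0 0;0 0 0 0;0 0 0 0;0 0 0 0"
  hand: 1

```text
time: 44.12
tool_pos: [0.5598, -0.3264, 0.0681]
tool_rot: [-3.139, -0.078, 2.877]
contact_force: [-0.2, -0.5, -0.3]
opening: 0.0915
```

Request:
servo_tool:
  targets: "0 0 -15 0;0 0 -30 0;0 0 -40 0;0 0 -40 0;0 0 -15 0;0 0 0 0"

```text
time: 44.88
tool_pos: [0.5713, -0.3292, 0.2177]
tool_rot: [-3.137, -0.073, 2.877]
contact_force: [-0.3, -0.3, -0.8]
opening: 0.0918
```

```bash
python3 st2.py 571 156 200
python3 - <<'E'
from h import *
p=cams.read_camera("side");c=p["color"][170:300,350:510,::-1]
cv2.imwrite("pics/side_j5.png",cv2.resize(c,None,fx=5,fy=4.5,interpolation=cv2.INTER_CUBIC))
E
```

```text
t 44.88 pos [ 571.3 -329.2  217.7] rot [-3.137 -0.073  2.877] F [-0.3 -0.3 -0.8] op 91.8 q [-0.63  0.65  1.07 -0.03  1.49 -1.93]
zax [-0.072  0.015 -0.997]
exact tool delta [125.5 468.4  25. ]
```

View pics/side_j5.png

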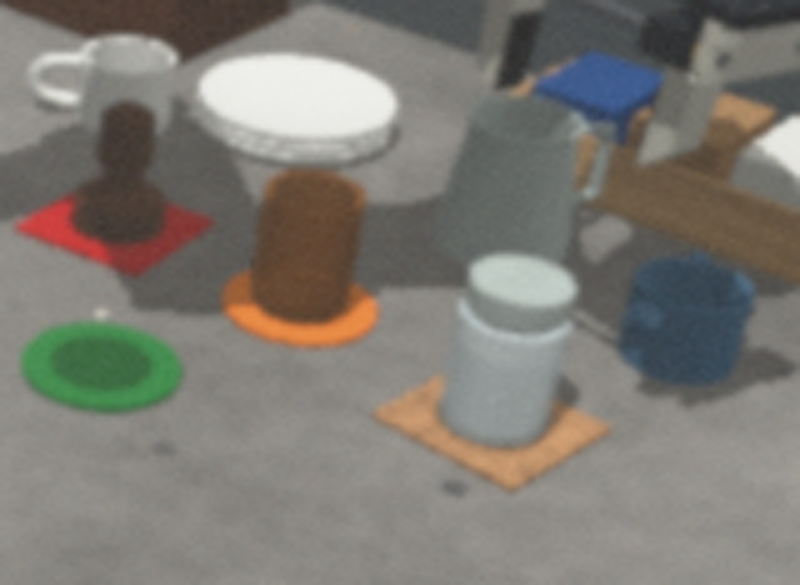

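The jar is upright on the cork pad. The turntable should now be clear in the top view, so I'll measure it.

```bash
cat > tt.py <<'E'
from h import *
import sys
t=cams.read_camera("top"); c=t["color"]
b=(130,240,200,350); cv2.imwrite("pics/%s.png"%sys.argv[1],cv2.resize(c[b[0]:b[1],b[2]:b[3],::-1],None,fx=5,fy=5,interpolation=cv2.INTER_CUBIC))
for d in cams.cut_out(t,"green_center"):
    u=rc(d["region"]); 
    if abs(u[0]-262)<50 and abs(u[1]-183)<50 and d["extent"][2]<40:
        x,r=fit([(t,u)],"tumbler",.03,back(t,u,.07)[:2]); x*=1000; r=x-[503.5,223]; print("green",round(d["score"],2),np.round(d["extent"]),np.round(x,1),"ang",np.degrees(np.arctan2(r[1],r[0])),np.hypot(*r))
hsv=cv2.cvtColor(c,cv2.COLOR_RGB2HSV); m=np.zeros((400,640),np.uint8); m[b[0]:b[1],b[2]:b[3]]=(cv2.inRange(hsv,(0,0,0),(180,255,60))[b[0]:b[1],b[2]:b[3]]>0)
k,l,st,ce=cv2.connectedComponentsWithStats(m)
for i in range(1,k):
    if st[i,4]>5:
        X=back(t,ce[i],.06)*1000; r=X[:2]-[503.5,223]; print("dark",st[i],np.round(X),"ang",np.degrees(np.arctan2(r[1],r[0])),"R",np.hypot(*r))
g=cv2.inRange(hsv,(45,90,30),(85,255,255)); m=np.zeros_like(g); m[b[0]:b[1],b[2]:b[3]]=g[b[0]:b[1],b[2]:b[3]]
if m.sum():
    k,l,st,ce=cv2.connectedComponentsWithStats(m); i=1+np.argmax(st[1:,4]); u=rc(l==i); x,r=fit([(t,u)],"tumbler",.03,back(t,u,.07)[:2]); x*=1000; r=x-[503.5,223]; print("greencol",st[i],np.round(x,1),np.degrees(np.arctan2(r[1],r[0])),np.hypot(*r))
E
python3 tt.py top_v1
```

```text
dark [285 156   3   6  16] [570. 156.  60.] ang -45.39686366816976 R 94.37875119157854
dark [334 188  16  31 149] [443.  -7.  60.] ang -104.62147784216167 R 238.08557812911332
dark [333 232   4   8  21] [350.  13.  60.] ang -126.10087303549335 R 260.4567216733898
greencol [234 155  21  22 322] [542.9 273.3] 51.9107228957684 63.92792764519481
```

View pics/top_v1.png

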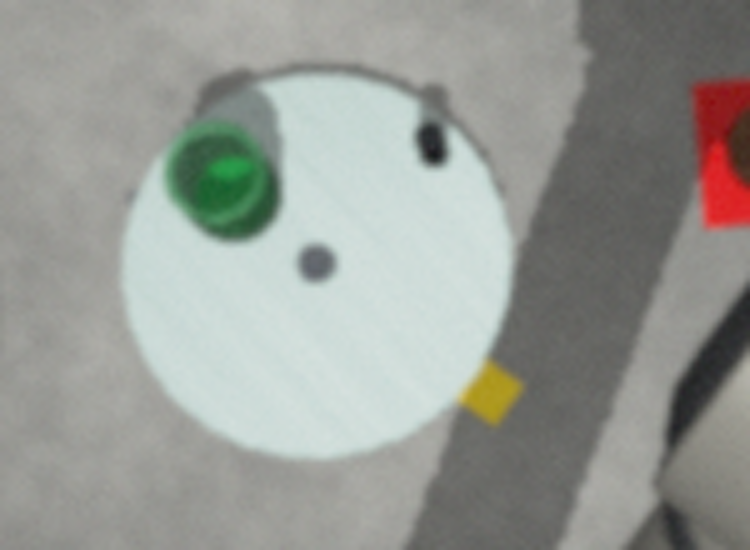

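```bash
python3 st2.py 572 157 215
```

```text
t 45.02 pos [ 570.4 -328.6  214.8] rot [-3.139 -0.078  2.877] F [-0.6 -0.4 -0.3] op 91.5 q [-0.63  0.66  1.07 -0.03  1.48 -1.93]
zax [-0.076  0.018 -0.997]
exact tool delta [125.  469.2   8.4]
```

Request:
servo_tool:
  targets: "6 23 0 0;12 45 0 0;12 45 0 0;12 45 0 0;12 45 0 0;12 45 0 0;12 45 0 0;12 45 0 0;12 45 0 0;12 45 0 0;8 30 0 0;0 0 0 0.16;0 0 0 0.16;0 0 0 0.12;0 0 0 0"
  hand: 0.6

```text
time: 46.9
tool_pos: [0.5639, 0.1615, 0.2056]
tool_rot: [-3.086, -0.099, 2.421]
contact_force: [0.3, 0.1, 0.4]
opening: 0.0548
```

```bash
python3 st2.py 572 157 78
```

```text
t 46.9 pos [563.9 161.5 205.6] rot [-3.086 -0.099  2.421] F [0.3 0.1 0.4] op 54.8 q [ 0.13  0.54  1.31  0.04  1.4  -0.73]
zax [-0.111  0.023 -0.994]
exact tool delta [-21.6   9.  125.8]
```

Request:
servo_tool:
  targets: "-4 7 -1 0;-4 7 -1 0;-4 7 -1 0;-4 7 -1 0;-4 7 -1 0;-4 7 -1 0;-4 7 -1 0;-4 7 -1 0;-4 7 -1 0;-4 7 -1 0;0 0 0 0"

```text
time: 48.28
tool_pos: [0.6463, 0.1897, 0.2063]
tool_rot: [-3.085, -0.1, 2.426]
contact_force: [-0.4, -0.5, -0.2]
opening: 0.0552
```

```bash
python3 st2.py 572 157 200
```

```text
t 48.27 pos [646.3 189.7 206.3] rot [-3.085 -0.1    2.426] F [-0.4 -0.5 -0.2] op 55.2 q [ 0.15  0.71  1.    0.04  1.54 -0.71]
zax [-0.112  0.023 -0.993]
exact tool delta [ 33.7 -72.8  13.9]
```

Request:
servo_tool:
  targets: "17 -36 7 0;0 0 0 0;14 -30 6 0;0 0 0 0;0 0 0 0"

```text
time: 48.9
tool_pos: [0.5778, 0.1599, 0.1996]
tool_rot: [-3.085, -0.1, 2.426]
contact_force: [0.1, 0.3, 0.1]
opening: 0.0553
```

```bash
python3 st2.py 572 157 78
```

```text
t 48.9 pos [577.8 159.9 199.6] rot [-3.085 -0.1    2.426] F [0.1 0.3 0.1] op 55.3 q [ 0.12  0.57  1.27  0.04  1.41 -0.74]
zax [-0.112  0.023 -0.993]
exact tool delta [ -9.7   0.8 121.4]
```

Request:
servo_tool:
  targets: "-5 0 10 0;-4 0 20 0;0 0 30 0;0 0 25 0;0 0 18 0;0 0 10 0;0 0 0 0"

```text
time: 49.78
tool_pos: [0.5781, 0.157, 0.0795]
tool_rot: [-3.089, -0.097, 2.426]
contact_force: [-0.0, 0.2, -0.5]
opening: 0.0551
```

```bash
python3 st2.py 572 157 78
python3 - <<'E'
from h import *
p=cams.read_camera("side");c=p["color"][100:220,240:380,::-1]
cv2.imwrite("pics/side_k2.png",cv2.resize(c,None,fx=5,fy=5,interpolation=cv2.INTER_CUBIC))
E
```

```text
t 49.77 pos [578.1 157.   79.5] rot [-3.089 -0.097  2.426] F [-0.   0.2 -0.5] op 55.1 q [ 0.12  0.69  1.42  0.04  1.14 -0.76]
zax [-0.108  0.024 -0.994]
exact tool delta [ 4.4 -3.9  2.1]
```

View pics/side_k2.png

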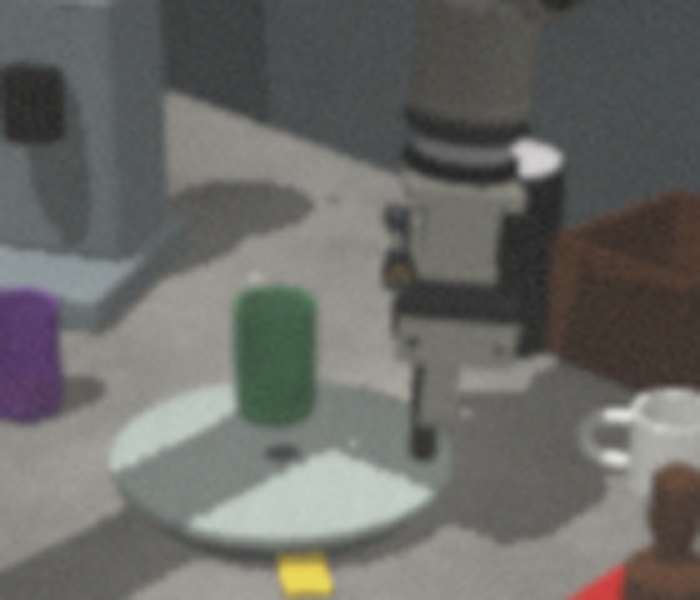

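Request:
servo_tool:
  targets: "4 -4 1 0;0 0 0 0;0 0 0 0;0 0 0 0;0 0 0 0"
  hand: 0.26
  squeeze: 10

```text
time: 50.45
tool_pos: [0.5739, 0.1568, 0.0822]
tool_rot: [-3.093, -0.093, 2.427]
contact_force: [0.6, -0.3, -0.4]
opening: 0.0239
```

```bash
python3 kn.py
```

```text
t 50.45 pos [573.9 156.8  82.2] rot [-3.093 -0.093  2.427] F [ 0.6 -0.3 -0.4] op 23.9 q [ 0.12  0.67  1.43  0.04  1.13 -0.76]
R 96.29983835609464 phi -0.7579382238719824 yaw-pi -0.7150841688297853
```

Request:
servo_tool:
  targets: "0 -5 3 0.05;0.5 -9.5 2 0.1;0.5 -9.5 1 0.1;0.5 -9.5 1 0.1;0.5 -9.5 1 0.1;0.5 -9.5 1 0.1;0.5 -9.5 1 0.1;0 -5 0 0.05;0 0 0 0"

```text
time: 51.58
tool_pos: [0.5156, 0.1254, 0.078]
tool_rot: [-3.049, -0.039, 1.704]
contact_force: [-0.3, 0.5, 0.1]
opening: 0.0234
```

```bash
python3 kn.py;python3 st2.py 504 223 78
```

```text
t 51.58 pos [515.6 125.4  78. ] rot [-3.049 -0.039  1.704] F [-0.3  0.5  0.1] op 23.4 q [ 0.07  0.58  1.64  0.04  1.02 -0.08]
R 98.33196807652615 phi -1.4524080993343071 yaw-pi -1.4375387808812161
t 51.58 pos [515.6 125.4  78. ] rot [-3.049 -0.039  1.704] F [-0.3  0.5  0.1] op 23.4 q [ 0.07  0.58  1.64  0.04  1.02 -0.08]
zax [-0.097  0.026 -0.995]
exact tool delta [98.2  1.8  3.7]
```

Request:
servo_tool:
  targets: "1 -5 1 0.05;1 -9.5 1 0.1;1 -9.5 1 0.1;1 -9.5 1 0.1;0.5 -9.5 1 0.1;0.5 -9.5 1 0.1;0.5 -9.5 1 0.1;0.5 -9.5 1 0.1;0.5 -9.5 1 0.1;0.5 -9.5 1 0.1;0.5 -9.5 1 0.1;0 -5 0 0.05;0 0 0 0"

```text
time: 53.2
tool_pos: [0.4283, 0.1702, 0.0779]
tool_rot: [-3.072, 0.058, 0.588]
contact_force: [-0.9, -0.4, 0.1]
opening: 0.0239
```

```bash
python3 kn.py;python3 st2.py 504 223 78
```

```text
t 53.2 pos [428.3 170.2  77.9] rot [-3.072  0.058  0.588] F [-0.9 -0.4  0.1] op 23.9 q [0.18 0.47 1.85 0.05 0.9  1.13]
R 92.29796549125385 phi -2.5322457908463996 yaw-pi -2.5532920347894024
t 53.2 pos [428.3 170.2  77.9] rot [-3.072  0.058  0.588] F [-0.9 -0.4  0.1] op 23.9 q [0.18 0.47 1.85 0.05 0.9  1.13]
zax [-0.087  0.026 -0.996]
exact tool delta [92.1 -2.3 -5.3]
```

Request:
servo_tool:
  targets: "0 -5 1 0.05;0 -9.5 1 0.1;0 -9.5 1 0.1;0 -9.5 0.5 0.1;0 -9.5 0.5 0.1;0.5 -9.5 0.5 0.1;0.5 -9.5 0 0.1;0.5 -9.5 0 0.1;0.5 -9.5 0 0.1;0.5 -9.5 0 0.1;0.5 -9.5 0 0.1;0 -5 0 0.05;0 0 0 0"

```text
time: 54.82
tool_pos: [0.4275, 0.2698, 0.0761]
tool_rot: [3.119, 0.086, -0.526]
contact_force: [0.4, 0.1, 0.3]
opening: 0.0236
```

```bash
python3 kn.py
python3 - <<'E'
from h import *
p=cams.read_camera("side");c=p["color"][100:220,220:360,::-1]
cv2.imwrite("pics/side_k3.png",cv2.resize(c,None,fx=5,fy=5,interpolation=cv2.INTER_CUBIC))
E
```

```text
t 54.83 pos [427.5 269.8  76.1] rot [ 3.119  0.086 -0.526] F [0.4 0.1 0.3] op 23.6 q [0.38 0.53 1.74 0.07 0.94 2.43]
R 89.66267118785525 phi 2.592501091260656 yaw-pi -3.667940125739292
```

View pics/side_k3.png

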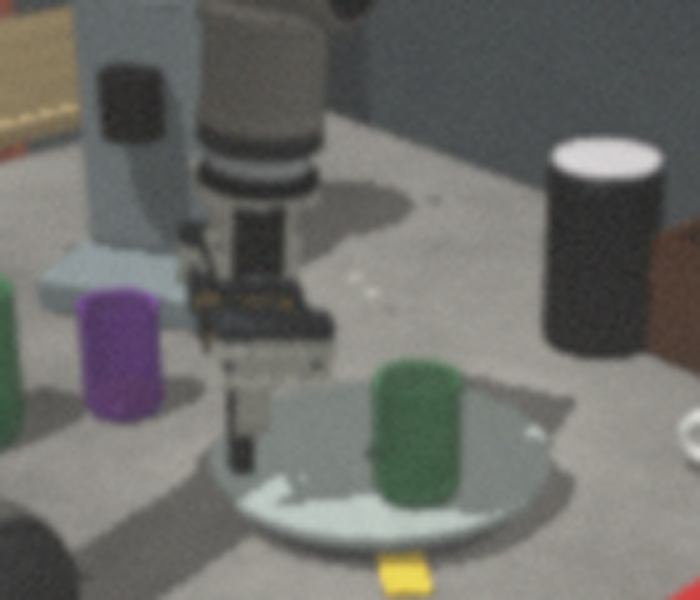

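Request:
servo_tool:
  targets: "-2 -5 0 0.05;-2 -9 0 0.09;-1 -6 0 0.06;0 0 0 0"

```text
time: 55.38
tool_pos: [0.4345, 0.2878, 0.0758]
tool_rot: [3.101, 0.08, -0.726]
contact_force: [-0.4, -0.0, 0.4]
opening: 0.0241
```

```bash
python3 kn.py
python3 - <<'E'
from h import *
p=cams.read_camera("side");c=p["color"][100:220,220:360,::-1]
cv2.imwrite("pics/side_k4.png",cv2.resize(c,None,fx=5,fy=5,interpolation=cv2.INTER_CUBIC))
for d in cams.cut_out(p,"green_center"):
    u=rc(d["region"]); 
    x,r=fit([(p,u)],"tumbler",.03,back(p,u,.07)[:2]); print(d["score"],d["extent"],x)
E
```

```text
t 55.38 pos [434.5 287.8  75.8] rot [ 3.101  0.08  -0.726] F [-0.4 -0.   0.4] op 24.1 q [0.41 0.56 1.69 0.07 0.97 2.66]
R 95.00829739209567 phi 2.3915085229563005 yaw-pi -3.8672772069579135
0.79 [298.8, 186.9, 15.3, 30.9] [0.48065664 0.18107789]
0.6 [213.3, 173.5, 25.3, 39.4] [0.34702202 0.47356621]
```

View pics/side_k4.png

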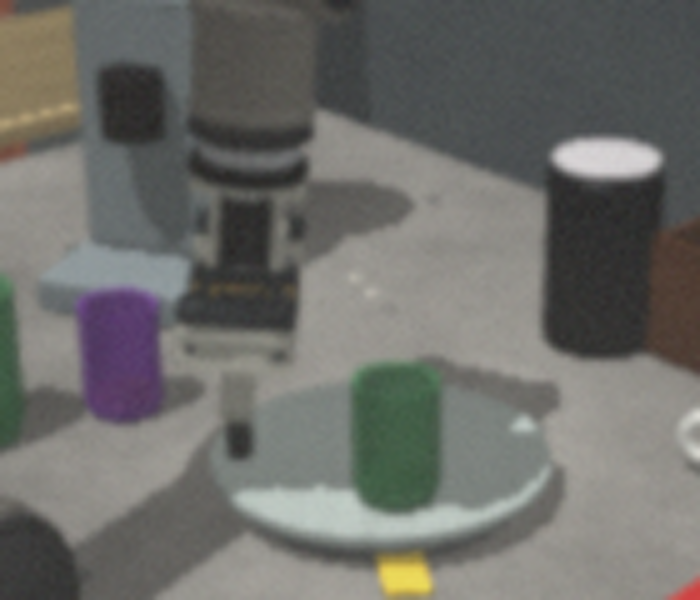

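Request:
servo_tool:
  targets: "0 0 0 0;0 0 0 0;0 0 -30 0;0 0 -50 0;0 0 -45 0;0 0 0 0"
  hand: 0.6

```text
time: 56.22
tool_pos: [0.4447, 0.2836, 0.2034]
tool_rot: [3.099, 0.081, -0.723]
contact_force: [-0.3, 0.2, 0.1]
opening: 0.0553
```

```bash
python3 tt.py top_v2; python3 st2.py 469.5 173 200
```

```text
green 0.71 [279. 193.  21.  24.] [467.9 171.4] ang -124.551765417029 62.69754007931589
dark [233 136  12  30 118] [593. 292.  60.] ang 37.56311509367925 R 112.98481693414632
dark [241 168   5   4  12] [535. 279.  60.] ang 61.00473006487273 R 64.49764951437318
dark [215 182  24  22 122] [467. 318.  60.] ang 111.04727753824153 R 101.44072703468231
dark [232 189  32  19 176] [448. 263.  60.] ang 144.47222049356128 R 68.33857904537265
greencol [269 181  20  21 320] [471.3 172.8] -122.66189147046589 59.63524060664355
t 56.33 pos [442.8 282.9 200. ] rot [ 3.093  0.084 -0.723] F [-0.3  0.5 -0.3] op 55.3 q [0.39 0.42 1.53 0.06 1.28 2.66]
zax [-0.095  0.019 -0.995]
exact tool delta [92.4 65.  -4.6]
```

View pics/top_v2.png

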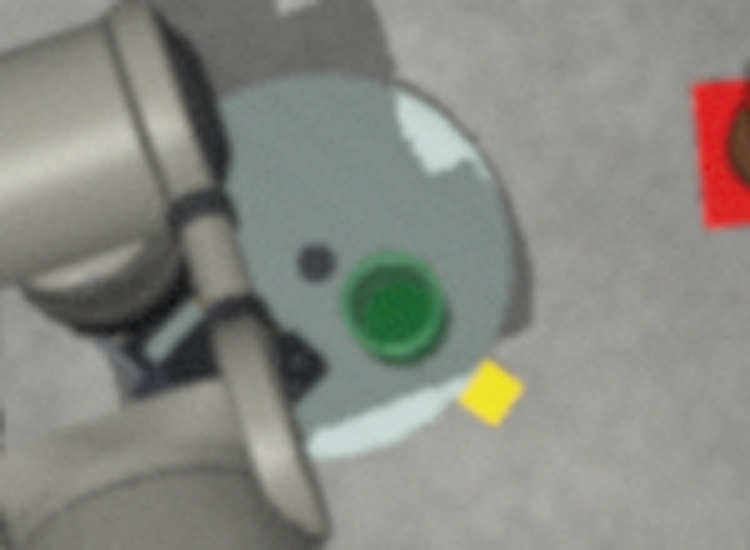

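Request:
servo_tool:
  targets: "30 22 -1 0;30 22 -1 0;22 14 -1 0;0 0 0 -0.17;0 0 0 -0.17;0 0 0 -0.16;0 0 0 0"
  hand: 1

```text
time: 57.2
tool_pos: [0.4601, 0.1806, 0.1871]
tool_rot: [3.131, 0.118, -0.207]
contact_force: [-0.2, -0.3, 0.7]
opening: 0.0918
```

```bash
python3 st2.py 469.5 172.3 82
```

```text
t 57.2 pos [460.1 180.6 187.1] rot [ 3.131  0.118 -0.207] F [-0.2 -0.3  0.7] op 91.8 q [0.2  0.4  1.61 0.04 1.25 1.96]
zax [-0.118  0.014 -0.993]
exact tool delta [ 23.3   5.1 103.2]
```

Request:
servo_tool:
  targets: "11 3 5 0;11 2 10 0;0 0 20 0;0 0 15 0;0 0 0 0"

```text
time: 57.82
tool_pos: [0.4761, 0.1701, 0.1289]
tool_rot: [3.128, 0.122, -0.217]
contact_force: [0.2, -0.3, 0.9]
opening: 0.0918
```

```bash
python3 st2.py 469.5 172.3 82;  python3 - <<'E'
from h import *
p=cams.read_camera("side");c=p["color"][100:220,230:370,::-1]
cv2.imwrite("pics/side_n1.png",cv2.resize(c,None,fx=5,fy=5,interpolation=cv2.INTER_CUBIC))
E
```

```text
t 57.83 pos [476.1 170.1 128.9] rot [ 3.128  0.122 -0.217] F [ 0.2 -0.3  0.9] op 91.8 q [0.17 0.49 1.64 0.04 1.13 1.94]
zax [-0.122  0.013 -0.992]
exact tool delta [-1.1 -1.4 47.4]
```

View pics/side_n1.png

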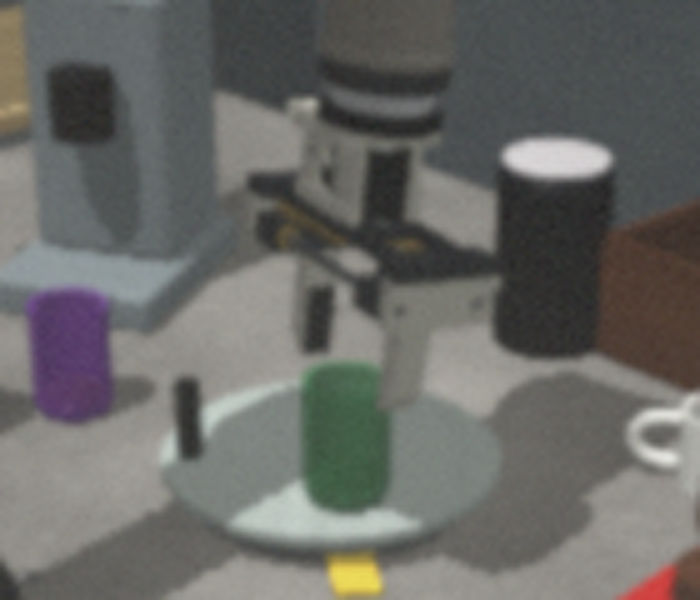

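Request:
servo_tool:
  targets: "-1 -1 10 0;0 0 15 0;0 0 12 0;0 0 8 0;0 0 0 0"

```text
time: 58.5
tool_pos: [0.4714, 0.1722, 0.0836]
tool_rot: [3.13, 0.118, -0.218]
contact_force: [0.4, -0.1, 0.1]
opening: 0.0917
```

```bash
python3 st2.py 469.5 172.3 82
```

```text
t 58.5 pos [471.4 172.2  83.6] rot [ 3.13   0.118 -0.218] F [ 0.4 -0.1  0.1] op 91.7 q [0.18 0.54 1.7  0.04 1.02 1.94]
zax [-0.117  0.014 -0.993]
exact tool delta [-1.7  0.3  1.9]
```

Request:
servo_tool:
  targets: "-1 0 2 0;0 0 0 0;0 0 0 0;0 0 0 0;0 0 0 0;0 0 0 0"
  hand: 0
  squeeze: 15

```text
time: 59.25
tool_pos: [0.471, 0.1726, 0.0827]
tool_rot: [3.131, 0.116, -0.218]
contact_force: [0.2, -0.2, -1.0]
opening: 0.0584
```

```bash
python3 st2.py 448 -146.5 200
```

```text
t 59.25 pos [471.  172.6  82.7] rot [ 3.131  0.116 -0.218] F [ 0.2 -0.2 -1. ] op 58.4 q [0.18 0.54 1.7  0.04 1.01 1.94]
zax [-0.115  0.014 -0.993]
exact tool delta [  32.6  317.9 -118.4]
```

Request:
servo_tool:
  targets: "0 0 -6 0;0 0 -15 0;0 0 -25 0;0 0 -30 0;0 0 -25 0;0 0 -10 0;0 0 0 0"

```text
time: 60.12
tool_pos: [0.4834, 0.1707, 0.1967]
tool_rot: [3.129, 0.118, -0.218]
contact_force: [-1.0, 0.5, -2.5]
opening: 0.0591
```

```bash
python3 st2.py 448 -146.5 195;  python3 - <<'E'
from h import *
p=cams.read_camera("side");c=p["color"][80:220,230:370,::-1]
cv2.imwrite("pics/side_n2.png",cv2.resize(c,None,fx=4,fy=4,interpolation=cv2.INTER_CUBIC))
E
```

```text
t 60.12 pos [483.4 170.7 196.7] rot [ 3.129  0.118 -0.218] F [-1.   0.5 -2.5] op 59.1 q [0.17 0.42 1.54 0.03 1.3  1.95]
zax [-0.117  0.013 -0.993]
exact tool delta [ 33.9 317.3   1.6]
```

View pics/side_n2.png

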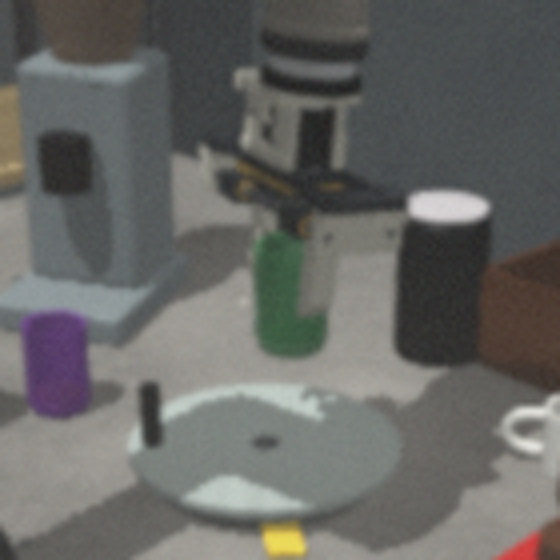

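Request:
servo_tool:
  targets: "1 7 0 0;1 13 -1 0;2 19 -1 0;2 20 -1 0;2 20 -1 0;2 20 -1 0;2 20 -1 0;2 20 -1 0;2 20 -1 0;2 20 -1 0;2 20 -1 0;2 20 -1 0;2 20 -1 0;2 20 -1 0;2 17 0 0;1 12 0 0;1 6 0 0;0 0 0 0"

```text
time: 62.42
tool_pos: [0.4395, -0.1488, 0.2067]
tool_rot: [3.124, 0.129, -0.229]
contact_force: [-0.6, 0.6, -1.3]
opening: 0.0587
```

```bash
python3 st2.py 449 -146.5 110
```

```text
t 62.42 pos [ 439.5 -148.8  206.7] rot [ 3.124  0.129 -0.229] F [-0.6  0.6 -1.3] op 58.7 q [-0.46  0.33  1.64 -0.05  1.29  1.35]
zax [-0.129  0.012 -0.992]
exact tool delta [21.1 -6.  94.7]
```

Request:
servo_tool:
  targets: "5 -2 10 0;6 -2 15 0;6 -1 20 0;3 0 20 0;0 0 15 0;0 0 8 0;0 0 0 0"

```text
time: 63.3
tool_pos: [0.4494, -0.1432, 0.1083]
tool_rot: [3.126, 0.133, -0.223]
contact_force: [-0.0, -0.7, -1.2]
opening: 0.0587
```

```bash
python3 st2.py 448.5 -146.5 57.7
```

```text
t 63.3 pos [ 449.4 -143.2  108.3] rot [ 3.126  0.133 -0.223] F [-0.  -0.7 -1.2] op 58.7 q [-0.44  0.47  1.74 -0.05  1.06  1.38]
zax [-0.133  0.014 -0.991]
exact tool delta [ 6.6  2.6 50.2]
```

Request:
servo_tool:
  targets: "3 1 10 0;3 1 12 0;0 0 10 0;0 0 5 0;0 0 0 0"

```text
time: 63.92
tool_pos: [0.4506, -0.1464, 0.0687]
tool_rot: [3.126, 0.132, -0.223]
contact_force: [1.0, 0.8, -1.5]
opening: 0.0584
```

```bash
python3 st2.py 448.5 -146.5 57.7
python3 - <<'E'
from h import *
p=cams.read_camera("side");c=p["color"][190:290,310:430,::-1]
cv2.imwrite("pics/side_n3.png",cv2.resize(c,None,fx=6,fy=6,interpolation=cv2.INTER_CUBIC))
s=telemetry.observe(); t=s["tool_pos"]; q=proj(p,ring(.029,t[2]-.0527)+[t[0]-.0009,t[1],0]); print(q.min(0),q.max(0))
q=proj(p,ring(.045,.005)+[.448,-.1465,0]); print(q.min(0),q.max(0))
E
```

```text
t 63.92 pos [ 450.6 -146.4   68.7] rot [ 3.126  0.132 -0.223] F [ 1.   0.8 -1.5] op 58.4 q [-0.45  0.53  1.77 -0.05  0.96  1.38]
zax [-0.131  0.014 -0.991]
exact tool delta [-0.6  0.4 11.2]
[359.31837983 242.22457176] [380.32785805 254.41686806]
[352.89543079 242.55851001] [385.38386017 261.6621322 ]
```

View pics/side_n3.png

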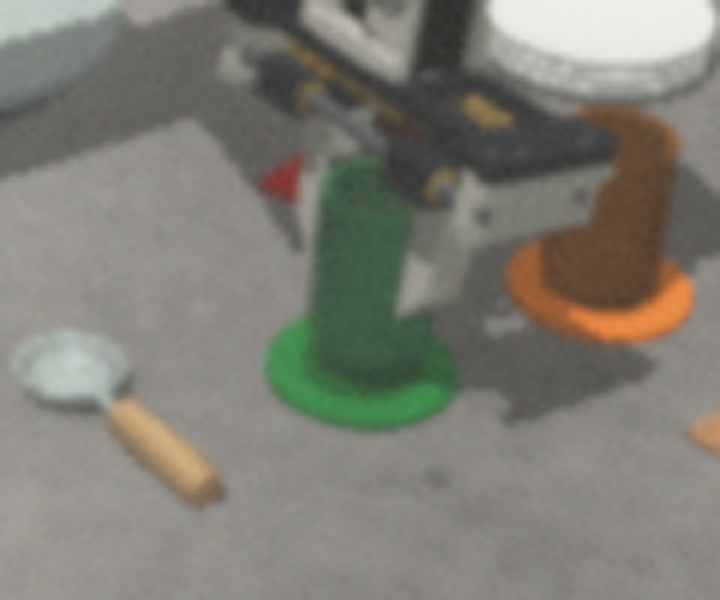

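Request:
servo_tool:
  targets: "0 -1.5 4 0;0 0 3 0;0 0 2 0;0 0 0 0"

```text
time: 64.47
tool_pos: [0.4503, -0.1449, 0.0601]
tool_rot: [3.125, 0.13, -0.223]
contact_force: [-0.5, -0.5, -1.8]
opening: 0.0587
```

Request:
servo_tool:
  targets: "0 0 1 0;0 0 0 0"

```text
time: 64.72
tool_pos: [0.4503, -0.1449, 0.0592]
tool_rot: [3.125, 0.129, -0.223]
contact_force: [-0.1, -0.3, -1.5]
opening: 0.0586
```

Request:
servo_tool:
  targets: "0 0 1 0;0 0 1 0;0 0 0 0"

```text
time: 65.1
tool_pos: [0.4502, -0.145, 0.058]
tool_rot: [3.125, 0.129, -0.223]
contact_force: [-1.0, -0.1, -0.9]
opening: 0.0587
```

Request:
servo_tool:
  targets: "0 0 0 0;0 0 0 0;0 0 0 0;0 0 0 0;0 0 0 0"
  hand: 1

```text
time: 65.72
tool_pos: [0.4504, -0.1452, 0.058]
tool_rot: [3.125, 0.128, -0.223]
contact_force: [-0.6, -0.2, 0.2]
opening: 0.0917
```

```bash
python3 st2.py 448.5 -146.5 57.7
python3 - <<'E'
from h import *
p=cams.read_camera("side");c=p["color"][190:290,310:430,::-1]
cv2.imwrite("pics/side_n4.png",cv2.resize(c,None,fx=6,fy=6,interpolation=cv2.INTER_CUBIC))
E
```

```text
t 65.72 pos [ 450.4 -145.2   58. ] rot [ 3.125  0.128 -0.223] F [-0.6 -0.2  0.2] op 91.7 q [-0.45  0.55  1.79 -0.06  0.93  1.38]
zax [-0.128  0.012 -0.992]
exact tool delta [-1.5  1.7  0.5]
```

View pics/side_n4.png

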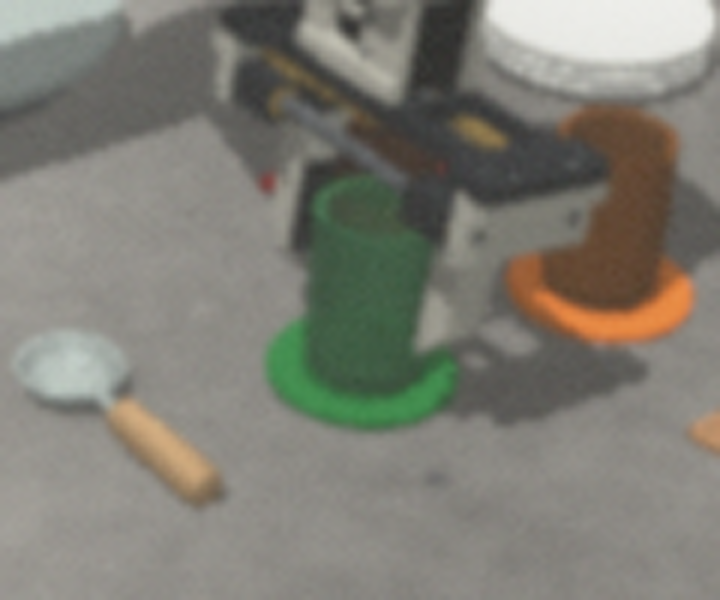

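Request:
servo_tool:
  targets: "0 0 -15 0;0 0 -30 0;0 0 -40 0;0 0 -40 0;0 0 -30 0;0 -30 0 0;0 -50 0 0;0 -50 0 0;0 -50 0 0;0 -50 0 0;0 -50 0 0;0 -50 0 0;0 -30 0 0;0 0 0 0"

```text
time: 67.53
tool_pos: [0.5523, 0.2146, 0.21]
tool_rot: [3.125, 0.128, -0.226]
contact_force: [-0.5, 0.3, 0.4]
opening: 0.0916
```

```bash
python3 loc2.py
python3 - <<'E'
from h import *
for n,b in(("top",(120,240,310,470)),("side",(180,300,320,480))):
    p=cams.read_camera(n);c=p["color"][b[0]:b[1],b[2]:b[3],::-1]
    cv2.imwrite(f"pics/{n}_f.png",cv2.resize(c,None,fx=5,fy=5,interpolation=cv2.INTER_CUBIC))
E
```

```text
amber_coaster top [ 578.  -177.6] 0.0 [397.1 161.8]
amber_coaster side [ 590.4 -180.8] 0.0 [409.1 238.3]
green_coaster top [ 438.  -143.8] 0.0 [386.2 207.6]
green_coaster side [ 447.  -146.2] 0.0 [368.7 252.9]
mat top [580.8 -48.6] 0.2 [354.5 159.9]
mat side [578.3 -47.3] 11.5 [359.7 218.7]
cork_pad top [ 550.2 -320.4] 0.6 [445.  171.7]
cork_pad side [ 560.  -326.8] 0.1 [447.7 265.3]
amber_c 367 [398.2 160.8] [ 580.4 -180.4    5. ]
green_c 611 [387.2 204.7] [ 446.2 -146.3    5. ]
mat 445 [353.9 159.6] [581.8 -46.3   5. ]
cork 459 [444.7 171. ] [ 551.8 -320.8    5. ]
knob [0.44434451 0.14950527 0.06      ]
```

View pics/top_f.png

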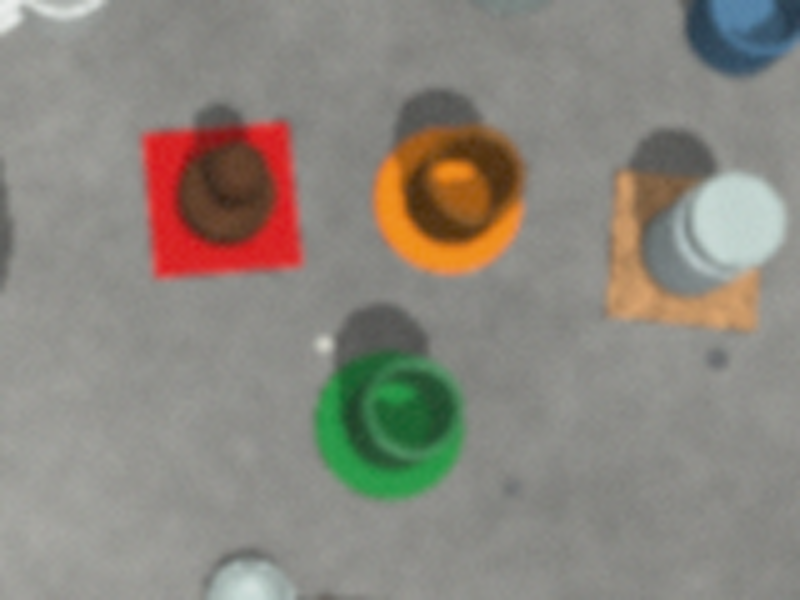

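View pics/side_f.png

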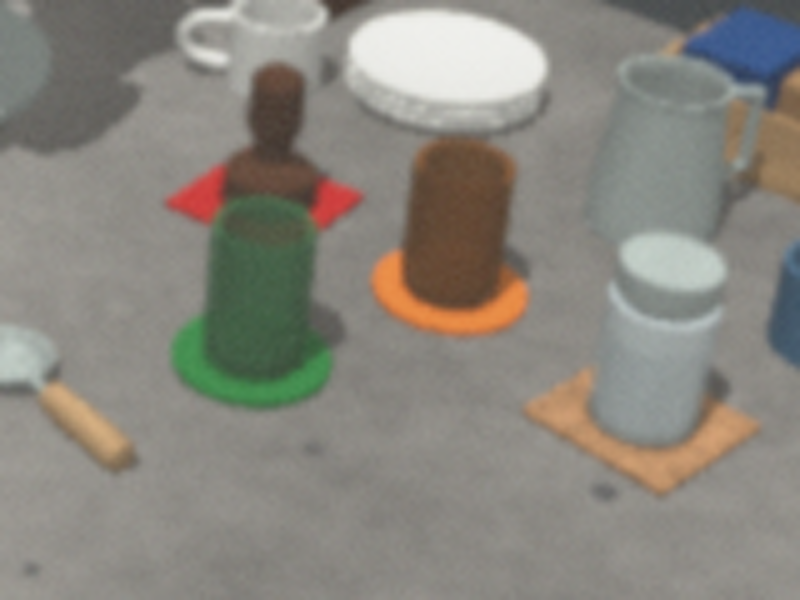

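Run:
```python
from h import *
p=cams.read_camera("top");s=cams.read_camera("side")
C=dict(a=(.5841,-.183),g=(.4469,-.1467),m=(.5819,-.0475),c=(.5559,-.3268))
mod=dict(a="tumbler",g="tumbler",m="foot",c="jar")
for nm,pic,b,bias in(("top",p,(120,240,310,470),(0,0)),("side",s,(180,300,320,480),(1,-1.3))):
    im=cv2.resize(pic["color"][b[0]:b[1],b[2]:b[3],::-1],None,fx=5,fy=5,interpolation=cv2.INTER_CUBIC)
    for k,(x,y) in C.items():
        for pts,col in((M[mod[k]]+[x,y,.005],(255,255,0)),((ring(.045,.005) if k in"ag" else ring(.02,.005))+[x,y,0],(255,0,255))):
            h=cv2.convexHull(proj(pic,pts).astype(np.float32)).reshape(-1,2)
            h=((h+bias-[b[2],b[0]]+.5)*5).astype(np.int32); cv2.polylines(im,[h],True,col,1)
    cv2.imwrite(f"pics/{nm}_ov.png",im)
```

```text
(no output)
```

View pics/top_ov.png

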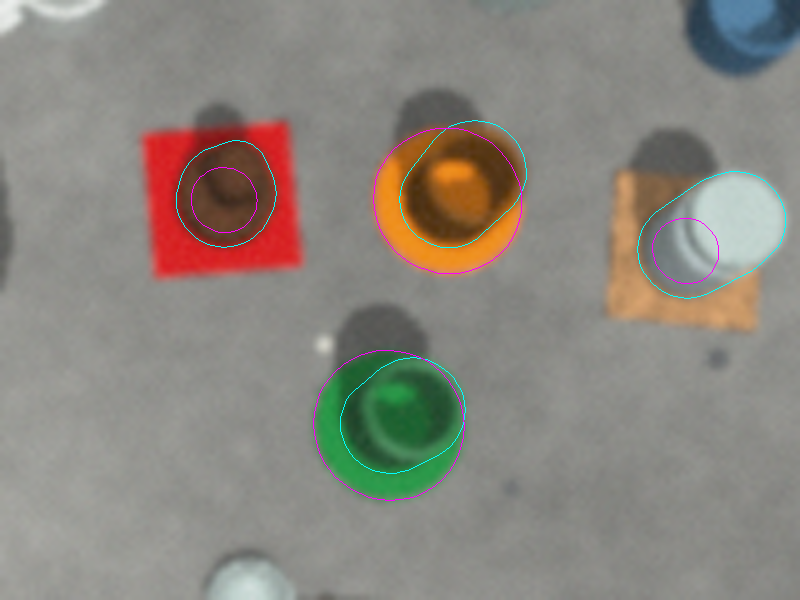

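View pics/side_ov.png

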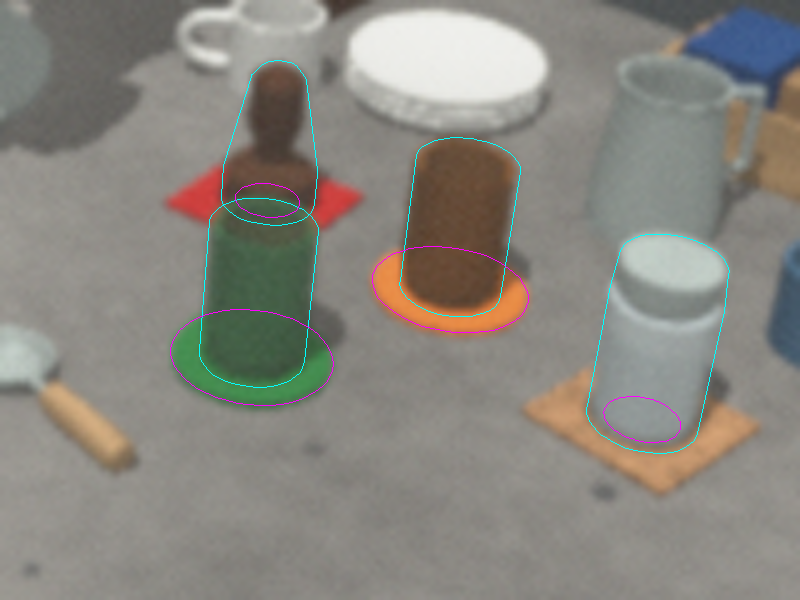

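All four stand within a few millimetres of their centres, and the arm is clear of everything. I'm handing in.

```bash
python3 -c "
from h import *
state(); print(robot.hand_in())"
```

```text
t 68.62 pos [552.6 212.6 210.5] rot [ 3.125  0.127 -0.229] F [-1.   0.5 -0.5] op 91.8 q [0.22 0.56 1.27 0.04 1.44 2.01]
the job is handed in; nothing more can be done
None
```

The job is handed in at 68.6 s, with all four pieces standing upright in their places and the arm touching nothing; the hand-in gave no verdict.

- **Order:** I turned amber to the front and set it on the amber coaster. The tamper then went to the red mat and the jar to the cork pad. Last, I turned green about 180° to the front and set it on the green coaster. The purple tumbler and the larger green one were left alone.
- **Final check:** overlaying the expected outlines on both camera views put each piece within about 3–5 mm of its centre. The jar was the furthest off, at about 4 mm. Readings of the force on the tool stayed around 5 N or less.
- **Disagreements:** the side camera placed things about 7–10 mm farther away than the top one, so I relied mainly on the top view. The tool tilt also crept up to about 0.13 rad over the run. I turned the jaws so the jar and the green tumbler stayed upright in the grip.

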